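# Hang the nazar by the door

## Task

Hook the standing dark steel S-hook over the rail, then slide it along the rail to the red rubber stop and hold it there with a light, steady push of about 8 N for half a second. Leave the hook up against the stop and hang the nazar by its wire bail from the hook's lower curl, so that it hangs free and still. Be gentle: never push the hook against rail or stop with more than 20 N or the nazar against anything with more than 15 N, and do not disturb the other things on the console.

Things in the scene. Friction and masses are not known exactly. Their poses are not given: they have to be found in the camera images.
- rail_mid (a point): a point on the axis of a fixed level round steel rail, 12 mm in diameter, 294 mm above the console, on two posts (16 to 20 mm thick, reaching 304 mm): the far post 190 mm along +y from this point, the near one 130 mm along -y. y runs along the rail, roughly away from the robot, towards the stop; x across it, roughly to the robot's right; z up
- hook_centre (a point): centre of a loose S-hook of dark steel strip, 20 mm wide (its y), 4 mm thick, 113 mm high, 110 g, upright on its flat lower curl, its x roughly to the robot's right; this point mid-shank, 54 mm up. Strip centreline x,z from the underside, mm: lower tip -13,16; -13,2; 13,2; 13,34; (sloping shank) -13,74; -13,104; crown 0,111; 13,104; upper tip 13,96. Grasp across its width; the rail goes in from +x
- hook_crown (a point): on the S-hook: underside of the roof-shaped crown at mid-width, 108.7 mm above the hook's underside; axes as the hook's. When seated, this point is 7 mm above the rail's axis
- hook_floor (a point): on the S-hook: upper surface of the flat lower curl, mid-width, 4 mm above the hook's underside, half-way between lower tip (on the -x side, the robot's left, open above) and shank (22 mm clear between them); the bail comes to rest on this surface; axes as the hook's
- nazar_centre (a point): centre of the nazar's wooden block: loose, 20 mm thick (x), 46 mm wide (y), 60 mm high, a blue glass eye in its faces, 130 g, standing upright, this point 30 mm above its underside. From its top rises a stiff wire bail, an upside-down U in the y-z plane, wire 5 mm thick, 34 mm clear inside in y, 58 mm in z
- bail_top (a point): underside of the middle of the bail's top wire, 118 mm above the nazar's underside; axes as the nazar's
- pen_cup: bystander: aluminium pen cup, 76 mm in diameter, 100 mm high, loose; origin under its centre
- torch: bystander: black plastic torch standing on its head, 40 mm in diameter, 130 mm high, loose; origin under its centre
- flap_box: bystander: beige plastic box with flap lid, 104 x 154 x 61 mm, loose; origin under its centre
- stop: brass collar (24 mm in diameter, 22 mm long) fixed on the rail; origin on the rail's axis in the collar's face that looks to -y, axes as the rail's. From that face a red rubber buffer disc (28 mm in diameter) stands out to -y on a stiff screw: its face is 8 to 20 mm from this point, set differently each time and not measured, so find it by touch. It gives about 1 mm for 8 N, along y
Things that resemble listed ones, but are neither listed nor needed, are in the scene too. Of the things that look like the part that bears nazar_centre, take the one that is farthest from the robot's base at the start.

How it is judged (in metres and radians):
On the way, in this order (a step that is already met when the one before it is completed fails the run):
1. the S-hook's upper curl sits on the rail (x of hook_crown in the frame of rail_mid between -0.008 and 0.008 m and z of hook_crown in the frame of rail_mid between 0.003 and 0.011 m), for 0.2 s.
2. the hook, on the rail, is pushed against the rubber stop with 4 to 13 N for 0.3 s (contact force between hook and stop between 4 and 13 N and z of hook_crown in the frame of rail_mid between 0.003 and 0.011 m), for 0.3 s.
At the end, for the whole second after the job is handed in: the S-hook hangs on the rail (crown 3 to 11 mm above the rail's axis, within 8 mm across it), its edge at most 28 mm from the collar's face; the nazar hangs within 0.3 rad of upright, bail resting on the lower curl's floor, clear of the console, nearly still (0.05 m/s, 0.5 rad/s) (all of step 1 and y of hook_crown in the frame of stop above -0.038 m and x of bail_top in the frame of hook_floor between -0.012 and 0.012 m and y of bail_top in the frame of hook_floor between -0.013 and 0.013 m and z of bail_top in the frame of hook_floor between -0.004 and 0.006 m and height (world z) of nazar_centre above 0.09 m and angle between each of nazar_centre, hook_centre's own z axis and vertical below 0.3 rad and angular speed of nazar below 0.5 rad/s and linear speed of nazar below 0.05 m/s); the robot touches nothing.
It fails at once if the hook is pushed against the rail or its posts with more than 20 N (contact force between hook and stand above 20 N).
It fails at once if the hook is pushed against the rubber stop with more than 20 N (contact force between hook and stop above 20 N).
It fails at once if the nazar is pushed against the hook with more than 15 N (contact force between nazar and hook above 15 N).
It fails at once if the nazar is knocked against the rail stand with more than 15 N (contact force between nazar and stand above 15 N).
It fails at once if a bystander is shifted by more than 15 mm (distance of any of pen_cup, torch, flap_box from where it was at the start of the episode above 0.015 m).
It also fails if it takes over 72 s, if anything falls off the work surface, if the arm or the gripper's body presses on something with over 40 N, if the wrist force passes 120 N, or if a joint passes its speed limit or range.

## Robot

A 6-joint arm with a two-finger parallel gripper is mounted at the origin on the work surface. World frame = base frame: x ahead of the robot, y to its left, z up, the work surface at z = 0. Lengths are in mm, angles in degrees, forces in N, time in s.
With the tool pointing down it reaches from about 300 to 850 mm from the base axis. Payload 4.2 kg.
Tool frame: the origin (TCP) lies midway between the tips of the shut fingers; the grasp point (between the pads) lies 19 mm behind it (env.grip_point_offset is the distance from the TCP to the grasp point, in mm); z points along the fingers, x is the direction in which the jaws open and shut, and the axes are right-handed (so a half turn about z gives the same grasp; the last joint's range is limited). The gripper opens to 91 mm and grips with 3 to 60 N. Pads are 32 mm wide; open, the fingers measure 118 mm over their backs; the gripper's body (76 mm by 178 mm) begins 60 mm behind the grasp point.
Start: joints at [66.062, 18.312, 89.639, -0, 72.044, -1.146], TCP at [222.754, 530.117, 213.976] pointing down, gripper open.
Joint ranges: [-177.97, 177.97], [-48.28, 115.42], [12.27, 149.76], [-77.06, 257.06], [2.81, 150.46], [-146.56, 146.56]. Speed limits (degrees/s): [147.25, 147.25, 180, 180, 180, 180].

## Interface

Orientations are given as [roll, pitch, yaw] about the fixed x, y, z axes, in that order (R = Rz(yaw) Ry(pitch) Rx(roll)).
In Python, from workcell import env gives the robot as it stands.
- The arm moves only by the shell command python3 -m pendant 'ROWS' [FORCE]. ROWS is JSON, a list of rows, each an object with "xyz": the shift along the tool's x, y, z in m, a list of three; "roll": the turn about the tool's z in degrees; "jaw": the closure, from 0 (fully open) to 1 (shut). A call has exactly 8 rows; each row is the pose to reach, as a shift and turn from the pose commanded when the call began, along the tool's axes at that moment; what a row does not reach only later rows make up. A row lasts 1/8 s, in which the tool goes at most 62.5 mm and 10.7 degrees, less where a joint would pass 70% of its speed; a pose out of reach is approached as far as the arm can. A call with a gripper value outside its range is refused whole. The fingers move at their own pace and stop on an object; FORCE is the grip in N (left out, the last holds). Time passes only in rows, so rows that repeat a pose let the fingers close, or fill a call up. It gives the time, the measured TCP pose, the force and the opening at its end, in the units of the state.
- env.state(): the state, without advancing time (a new reading comes with each control period).
- env.grab_frame(name): name is "side" or "top" or "wrist"; returns (picture, depth): 420x560x3 uint8, blue, green, red; 420x560 float32, mm along the optical axis (not along the pixel's ray), 0 where there is no reading.
- env.camera_params(name): a dict with "camera_matrix" (3x3 intrinsics, pixels), "cam_to_world" (4x4, takes a point from camera to world coordinates); the wrist camera has in their place "hand_eye" (4x4, takes a point from camera to tool coordinates, whose origin is the TCP and whose axes are the tool frame's). Camera axes: x right, y up, looking along -z (the intrinsics and any distortion apply to the point x, -y, -z); pixel columns grow to the right and rows downward; lengths in mm; the calibration is good to about 2 mm. A picture is of the moment at which its call begins: read the wrist's pose just before it. camera_params takes no time and is no camera call.
- env.job_done(): hands the job in, once; it reports no verdict.
The state is a dict: "time_s": time; "qpos": joint angles; "qvel": joint speeds; "effort": joint torques, N m; "ee_pos": TCP position; "ee_rot": TCP orientation; "force": force on the tool from outside, world axes, zero at the start; "torque": the same for the moment, N m; "gripper_width": finger opening in mm.
Only numpy, scipy, OpenCV 4.12 (cv2) and the standard library are available. Lean on these libraries where they do the work, as an engineer would, in place of code of your own. Each camera call takes 0.05 s, during which the arm holds its last target. There are 200 camera calls.

## Working session

There is one attempt and no reset: what is moved stays moved. The work goes in short steps, Python scripts to look and compute and a shell command to move; the robot and the scene stay as the last step left them, time stands still between calls to the robot, and variables do not carry over. Pictures are saved under pics/ and viewed, about 8 in all and at most 12, crops included, and the job is handed in when it is done.

```bash
ls; mkdir -p pics; python3 - <<'E'
from workcell import env
import cv2,numpy as np
print(env.state()); print(env.grip_point_offset)
for n in ("side","top"):
    im,d=env.grab_frame(n); cv2.imwrite(f"pics/{n}0.png",im); np.save(f"pics/{n}0.npy",d)
    print(n,env.camera_params(n))
print(env.camera_params("wrist"))
E
python3 -c "
import cv2,numpy as np
a=cv2.imread('pics/side0.png');b=cv2.imread('pics/top0.png')
"
```

```text
pics
{'time_s': 0.0, 'qpos': array([ 6.60640540e+01,  1.83497087e+01,  8.97065232e+01, -2.34850985e-03,
        7.20420391e+01, -1.14515716e+00]), 'qvel': array([-0.02278333,  0.09100699, -0.00217367,  0.03471699, -0.00397747,
       -0.02882032]), 'effort': array([-1.67810143e-03, -4.12464058e+01, -2.31978232e+01,  7.27093848e-02,
        4.57067729e-02, -1.20630962e-04]), 'ee_pos': array([222.53786576, 529.64860765, 213.13884489]), 'ee_rot': array([1.79999732e+02, 9.82959629e-02, 6.72099369e+01]), 'force': array([ 0.15413099, -0.22285804,  0.57599031]), 'torque': array([ 0.02265804, -0.05963254, -0.02947825]), 'gripper_width': 91.17706775068065}
18.8
side {'camera_matrix': array([[515.30582094,   0.        , 289.38886266],
       [  0.        , 515.30582094, 201.18850909],
       [  0.        ,   0.        ,   1.        ]]), 'cam_to_world': array([[ 9.62461434e-01,  1.53824758e-01, -2.23620061e-01,
         2.93559987e+02],
       [-2.71398525e-01,  5.55417893e-01, -7.86036771e-01,
        -8.93144773e+02],
       [ 3.29066754e-03,  8.17220232e-01,  5.76316114e-01,
         8.54566
[... 458 characters left out ...]
,
       [-1.05660039e-02,  1.00888565e-01,  9.94841624e-01,
         1.52971814e+03],
       [ 0.00000000e+00,  0.00000000e+00,  0.00000000e+00,
         1.00000000e+00]])}
{'camera_matrix': array([[337.05605508,   0.        , 281.0826448 ],
       [  0.        , 337.05605508, 211.85292242],
       [  0.        ,   0.        ,   1.        ]]), 'hand_eye': array([[ 9.99999910e-01, -2.93976882e-04,  3.05577129e-04,
        -4.01512451e-01],
       [-2.08048501e-04, -9.68110923e-01, -2.50521849e-01,
        -7.04534950e+01],
       [ 3.69480189e-04,  2.50521763e-01, -9.68110897e-01,
        -1.69933740e+02],
       [ 0.00000000e+00,  0.00000000e+00,  0.00000000e+00,
         1.00000000e+00]])}
```

View pics/side0.png

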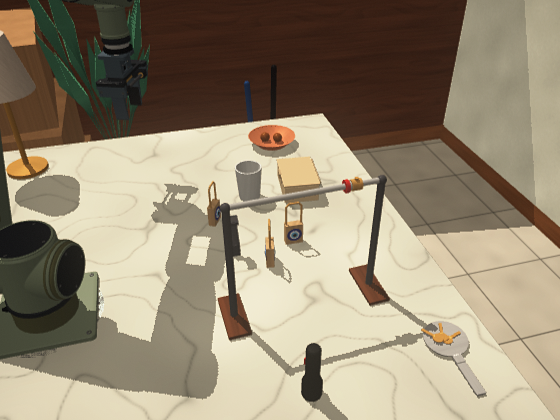

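View pics/top0.png

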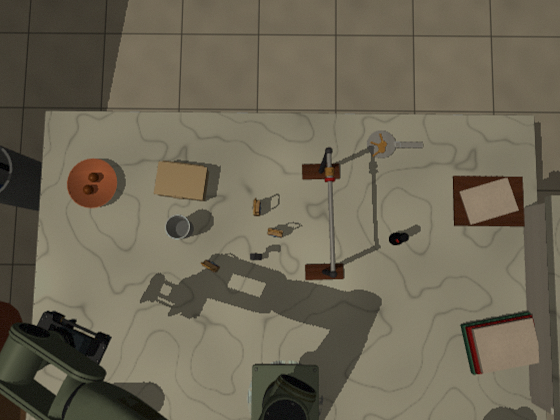

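Side view: nazar lookalikes at (214,210), (270,248) and (293,230). A dark thin item, likely the hook, is behind the near post at (234,235), with the stop at (350,185). Top view: lookalikes at (209,265), (275,231) and (256,208), and the hook at about (257,256). The rail runs from (325,270) to (330,150). I'll enlarge and compute positions from depth.

```bash
cat > h.py <<'E'
from workcell import env
import numpy as np,cv2
from scipy.spatial.transform import Rotation as R
def T(ee_pos,ee_rot):
    M=np.eye(4);M[:3,:3]=R.from_euler('xyz',ee_rot,degrees=True).as_matrix();M[:3,3]=ee_pos;return M
def cam(n,s=None):
    p=env.camera_params(n);K=p['camera_matrix']
    M=p['cam_to_world'] if n!='wrist' else T(s['ee_pos'],s['ee_rot'])@p['hand_eye']
    return K,M
def ray(K,M,u,v):
    d=np.array([(u-K[0,2])/K[0,0],-(v-K[1,2])/K[1,1],-1.]);return M[:3,3],M[:3,:3]@d
def onz(K,M,u,v,z):
    o,d=ray(K,M,u,v);return o+d*(z-o[2])/d[2]
def cloud(K,M,D):
    v,u=np.mgrid[:D.shape[0],:D.shape[1]]
    P=np.stack([(u-K[0,2])/K[0,0]*D,-(v-K[1,2])/K[1,1]*D,-D],-1)
    W=P@M[:3,:3].T+M[:3,3];W[D==0]=np.nan;return W
def proj(K,M,X):
    p=np.linalg.inv(M)@np.append(X,1);return K[0,0]*p[0]/-p[2]+K[0,2],K[1,1]*p[1]/p[2]+K[1,2]
def tri(a,b):
    (o,d),(p,e)=a,b
    t=np.linalg.lstsq(np.stack([d,-e],1),p-o,rcond=None)[0]
    A=o+d*t[0];B=p+e*t[1];return (A+B)/2,np.linalg.norm(A-B)
E
python3 - <<'E'
from h import *
s=cv2.imread('pics/side0.png');t=cv2.imread('pics/top0.png')
a=cv2.resize(s[170:290,190:390],None,fx=4,fy=4,interpolation=cv2.INTER_CUBIC)[:,:]
cv2.imwrite('pics/c1.png',a[:480,:800])
b=cv2.resize(t[140:290,150:350],None,fx=4,fy=4,interpolation=cv2.INTER_CUBIC)
cv2.imwrite('pics/c2.png',b)
for n,pts in (('side',[(214,210),(270,248),(293,230),(234,235),(350,185),(300,192),(290,206)]),('top',[(209,265),(275,231),(256,208),(257,256),(330,172),(331,200),(331,240)])):
    K,M=cam(n);W=cloud(K,M,np.load(f'pics/{n}0.npy'))
    for u,v in pts: print(n,u,v,W[v,u].round(0),np.hypot(*W[v,u][:2]).round())
E
```

```text
side 214 210 [402. 214.  53.] 456.0
side 270 248 [505.  15.  62.] 505.0
side 293 230 [582.  86.  46.] 588.0
side 234 235 [433.  95.  55.] 443.0
side 350 185 [ 637. -118.  302.] 648.0
side 300 192 [ 537. -112.  300.] 548.0
side 290 206 [620. 248.   1.] 668.0
top 209 265 [405. 236.  59.] 469.0
top 275 231 [507.  35. 120.] 508.0
top 256 208 [581.  96.  59.] 589.0
top 257 256 [433.  88. 107.] 442.0
top 330 172 [ 649. -108.  307.] 658.0
top 331 200 [ 577. -112.  301.] 588.0
top 331 240 [ 475. -113.  294.] 488.0
```

View pics/c1.png

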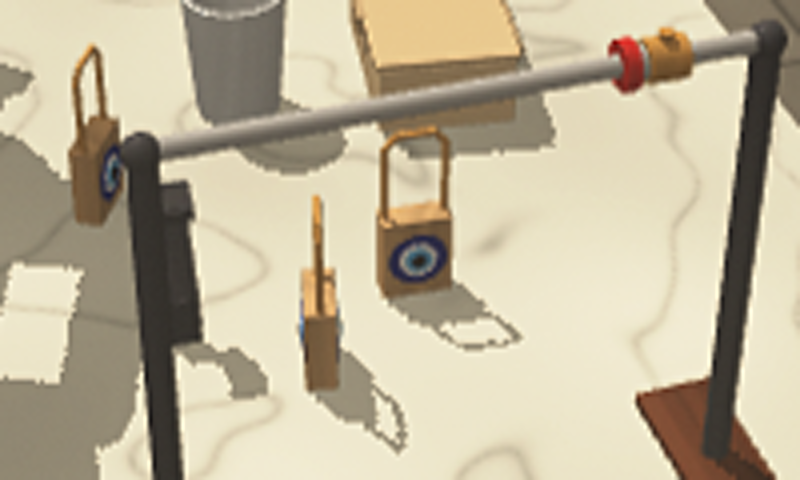

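View pics/c2.png

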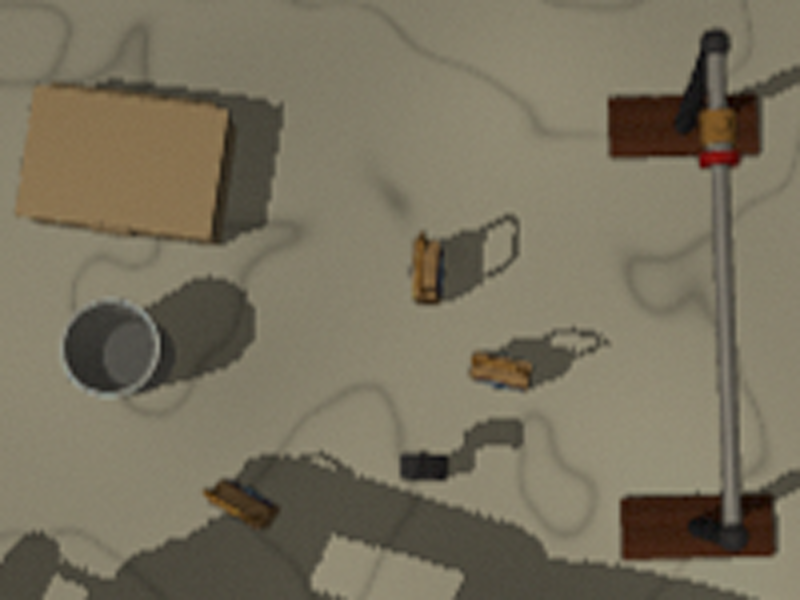

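Three nazar lookalikes, with distance from the base:

| Side pixel | Top pixel | Distance |
|---|---|---|
| (214,210) | (209,265) | ≈460 mm |
| (270,248) | (275,231) | ≈508 mm |
| (293,230) | (256,208) | ≈588 mm |

The last one is farthest, at world (582, 90), so it is the one to take. The crops confirm it is upright with its bail plane along world x. The hook stands at about (433, 90). I'll look with the wrist camera from above the hook.

```bash
python3 -m pendant '[{"xyz":[-0.04,0.046,0],"roll":8.4,"jaw":0},{"xyz":[-0.081,0.091,0],"roll":16.8,"jaw":0},{"xyz":[-0.122,0.137,0],"roll":25.2,"jaw":0},{"xyz":[-0.162,0.182,0],"roll":33.6,"jaw":0},{"xyz":[-0.203,0.228,0],"roll":42,"jaw":0},{"xyz":[-0.243,0.273,0],"roll":50.4,"jaw":0},{"xyz":[-0.284,0.319,0],"roll":58.8,"jaw":0},{"xyz":[-0.324,0.364,0],"roll":67.2,"jaw":0}]'
python3 -m pendant '[{"xyz":[0,0,0],"roll":0,"jaw":0},{"xyz":[0,0,0],"roll":0,"jaw":0},{"xyz":[0,0,0],"roll":0,"jaw":0},{"xyz":[0,0,0],"roll":0,"jaw":0},{"xyz":[0,0,0],"roll":0,"jaw":0},{"xyz":[0,0,0],"roll":0,"jaw":0},{"xyz":[0,0,0],"roll":0,"jaw":0},{"xyz":[0,0,0],"roll":0,"jaw":0}]'
python3 - <<'E'
from h import *
s=env.state();print({k:np.round(s[k],2) for k in('time_s','ee_pos','ee_rot','force','qpos')})
im,D=env.grab_frame('wrist');cv2.imwrite('pics/w1.png',im);np.save('pics/w1.npy',D)
im2,D2=env.grab_frame('side');cv2.imwrite('pics/side1.png',im2);np.save('pics/side1.npy',D2)
im3,D3=env.grab_frame('top');cv2.imwrite('pics/top1.png',im3);np.save('pics/top1.npy',D3)
K,M=cam('wrist',s);W=cloud(K,M,D)
# hook: dark tall pixels
m=(im.max(2)<75)&(W[...,2]>85)&(W[...,2]<135)&(abs(W[...,0]-433)<60)&(abs(W[...,1]-90)<60)
print('hook top',m.sum(),np.nanmedian(W[m],0),np.nanmin(W[m],0),np.nanmax(W[m],0))
r=cv2.minAreaRect(W[m][:,:2].astype(np.float32));print(r)
ys,xs=np.where(m);print(xs.min(),xs.max(),ys.min(),ys.max())
# rail from side & top clouds
for n,DD,I in(('side',D2,im2),('top',D3,im3)):
    K,M=cam(n);W=cloud(K,M,DD)
    m=(W[...,2]>270)&(W[...,2]<330)&(abs(W[...,1]+112)<40)&(W[...,0]>420)&(W[...,0]<600)
    P=W[m];c=P.mean(0);v=np.linalg.svd(P-c)[2][0];print(n,'rail',m.sum(),c.round(1),v.round(4),P.max(0).round(0))
    hsv=cv2.cvtColor(I,cv2.COLOR_BGR2HSV);red=((hsv[...,0]<8)|(hsv[...,0]>172))&(hsv[...,1]>150)&(W[...,2]>270)&(abs(W[...,1]+112)<40)
    print(' red',W[red].mean(0).round(1),W[red].min(0).round(1),W[red].max(0).round(1))
E
```

```text
time_s: 1.1
ee_pos: [433.2, 88.5, 213.9]
ee_rot: [-180.0, -0.0, -0.3]
force: [0.9, 0.6, 0.3]
gripper_width: 91.4
time_s: 2.1
ee_pos: [432.8, 90.4, 213.9]
ee_rot: [-180.0, -0.0, 0.0]
force: [-0.6, -0.6, 0.9]
gripper_width: 91.5
{'time_s': np.float64(2.1), 'ee_pos': array([432.82,  90.41, 213.95]), 'ee_rot': array([-1.7999e+02, -0.0000e+00,  1.0000e-02]), 'force': array([-0.56, -0.59,  0.86]), 'qpos': array([1.0300e+01, 6.2600e+00, 1.0565e+02, 1.0000e-02, 6.8090e+01,
       1.0290e+01])}
hook top 58 [435.09840101 108.43005105  93.26123165] [424.66325731 108.01672094  85.6128152 ] [442.34846179 108.73308648 102.65880319]
((433.508544921875, 108.47298431396484), (0.5646141767501831, 17.694286346435547), 88.87307739257812)
272 292 185 188
side rail 572 [ 507.9 -116.8  296.7] [-0.9992 -0.0394  0.0015] [ 600. -106.  302.]
 red [ 631.6 -115.1  299.8] [ 627.6 -125.1  283.8] [640.8 -95.6 308.8]
top rail 325 [ 509.9 -112.9  297.5] [-0.9993 -0.038   0.0011] [ 599. -104.  304.]
 red [ 631.6 -107.4  301.9] [ 628.7 -119.3  287.8] [637.2 -96.1 309.6]
```

View pics/w1.png

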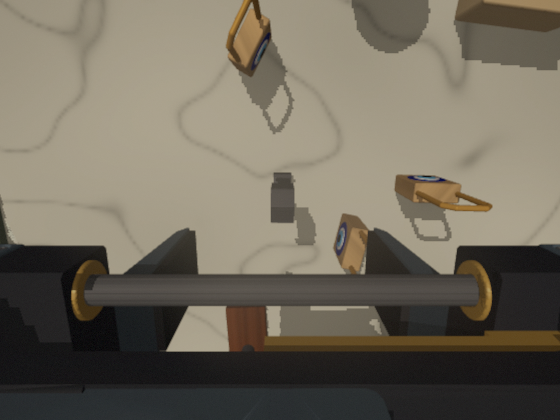

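Wrist view: the hook crown is at pixels (271–294, 187–222), with the shank's −x face above it at rows 173–186. The target nazar is at (430,190), the decoys at (350,240) and (250,40). Next I'll fit the crown, rail and nazar.

```bash
python3 - <<'E'
from h import *
s=env.state();K,M=cam('wrist',s);im=cv2.imread('pics/w1.png');D=np.load('pics/w1.npy');W=cloud(K,M,D)
sub=np.zeros(D.shape,bool);sub[165:232,262:304]=1
m=sub&(W[...,2]>98)
P=W[m];print('crown',m.sum(),P.mean(0).round(1),P.min(0).round(1),P.max(0).round(1))
print(cv2.minAreaRect(P[:,:2].astype(np.float32)))
m8=m.astype(np.uint8);ys,xs=np.where(m);print(xs.min(),xs.max(),ys.min(),ys.max())
for v in range(180,228,4): print(v,W[v,282].round(1), [xs[ys==v].min(),xs[ys==v].max()] if (ys==v).any() else '')
# grab floor under hook
print('floor',W[250,215],W[120,330])
# nazar in all views: rays
hs=cv2.cvtColor(im,cv2.COLOR_BGR2HSV)
for n,I,DD in(('wrist',im,D),('side',cv2.imread('pics/side1.png'),np.load('pics/side1.npy')),('top',cv2.imread('pics/top1.png'),np.load('pics/top1.npy'))):
    K,M=cam(n,s);W=cloud(K,M,DD)
    near=(abs(W[...,0]-582)<45)&(abs(W[...,1]-90)<40)
    b=near&(W[...,2]>30)&(W[...,2]<70);t=near&(W[...,2]>100)
    for k,mm in(('block',b),('bail',t)):
        P=W[mm]
        if len(P)>4:print(n,k,len(P),P.mean(0).round(1),P.min(0).round(1),P.max(0).round(1),np.round(cv2.minAreaRect(P[:,:2].astype(np.float32))[0:2],1).tolist() if 0 else cv2.minAreaRect(P[:,:2].astype(np.float32)))
    if n!='wrist':
        h=(abs(W[...,0]-433)<30)&(abs(W[...,1]-90)<30)&(W[...,2]>95)&(W[...,2]<125);P=W[h]
        if len(P): print(n,'crown',len(P),P.mean(0).round(1),P.min(0).round(1),P.max(0).round(1))
E
```

```text
crown 845 [433.7  95.1 108. ] [423.8  78.2  98.1] [443.5 108.7 113.3]
((433.71630859375, 93.40747833251953), (30.480222702026367, 19.692819595336914), 89.87268829345703)
271 294 187 222
180 [433.6  99.3   3.6] 
184 [433.4 108.2  81.6] 
188 [433.3 108.4 103.1] [np.int64(271), np.int64(294)]
192 [433.3 105.8 107.4] [np.int64(271), np.int64(294)]
196 [433.3 102.6 107.9] [np.int64(271), np.int64(294)]
200 [433.3  99.3 108.6] [np.int64(271), np.int64(294)]
204 [433.3  96.3 110.4] [np.int64(271), np.int64(294)]
208 [433.3  93.  111. ] [np.int64(271), np.int64(294)]
212 [433.3  89.4 110.6] [np.int64(271), np.int64(294)]
216 [433.3  85.4 108.6] [np.int64(271), np.int64(294)]
220 [433.4  81.3 106.5] [np.int64(271), np.int64(293)]
224 [433.7  45.7  -1.2] 
floor [352.32980664  12.80265177  -1.00606618] [ 4.86409001e+02  1.65235347e+02 -4.00191015e-01]
wrist block 1236 [582.5  98.6  54.1] [562.4  85.6  30. ] [608.9 108.4  70. ] ((585.6009521484375, 97.05975341796875), (46.452762603759766, 22.7528133392334), 0.3456517159938812)
wrist bail 395 [582.   96.3 116.9] [563.6  93.3 100.2] [607.8  98.6 1
[... 172 characters left out ...]
.   69. ] ((584.2623291015625, 94.25115966796875), (27.0996150970459, 45.60249710083008), 82.88768768310547)
side bail 55 [584.3  94.9 115.3] [563.1  91.2 100.5] [608.5  99.5 125.6] ((585.7769165039062, 95.24193572998047), (8.163013458251953, 45.275291442871094), 89.29747009277344)
side crown 76 [434.7  86.5 106.6] [425.6  76.1  95.7] [443.3 107.5 114.6]
top block 87 [584.6  93.6  55.5] [562.9  84.9  32.8] [609.1 106.1  66.2] ((586.081787109375, 95.54141998291016), (21.237045288085938, 46.1834602355957), 89.43329620361328)
top bail 27 [584.5  96.6 118.4] [566.2  93.7 105.5] [607.7  98.6 126.3] ((586.9425048828125, 96.66947174072266), (4.296688556671143, 41.54363250732422), 87.52687072753906)
```

```bash
python3 -m pendant '[{"xyz":[0.0007,-0.0285,0],"roll":0,"jaw":0},{"xyz":[0.0007,-0.0285,0.04],"roll":0,"jaw":0},{"xyz":[0.0007,-0.0285,0.08],"roll":0,"jaw":0},{"xyz":[0.0007,-0.0285,0.11],"roll":0,"jaw":0},{"xyz":[0.0007,-0.0285,0.13],"roll":0,"jaw":0},{"xyz":[0.0007,-0.0285,0.146],"roll":0,"jaw":0},{"xyz":[0.0007,-0.0285,0.146],"roll":0,"jaw":0},{"xyz":[0.0007,-0.0285,0.146],"roll":0,"jaw":0.5}]' 20
python3 -m pendant '[{"xyz":[0,0,0],"roll":0,"jaw":0.7},{"xyz":[0,0,0],"roll":0,"jaw":0.9},{"xyz":[0,0,0],"roll":0,"jaw":1},{"xyz":[0,0,0],"roll":0,"jaw":1},{"xyz":[0,0,0],"roll":0,"jaw":1},{"xyz":[0,0,0],"roll":0,"jaw":1},{"xyz":[0,0,0],"roll":0,"jaw":1},{"xyz":[0,0,0],"roll":0,"jaw":1}]' 25
python3 - <<'E'
from h import *
im,D=env.grab_frame('wrist');cv2.imwrite('pics/w2.png',im)
E
```

```text
time_s: 3.25
ee_pos: [434.1, 119.0, 68.5]
ee_rot: [-180.0, -0.1, -0.0]
force: [0.2, -0.2, -0.6]
gripper_width: 83.9
time_s: 4.25
ee_pos: [433.5, 118.9, 67.9]
ee_rot: [-180.0, 0.0, 0.0]
force: [0.3, -0.3, 0.5]
gripper_width: 19.9
```

View pics/w2.png

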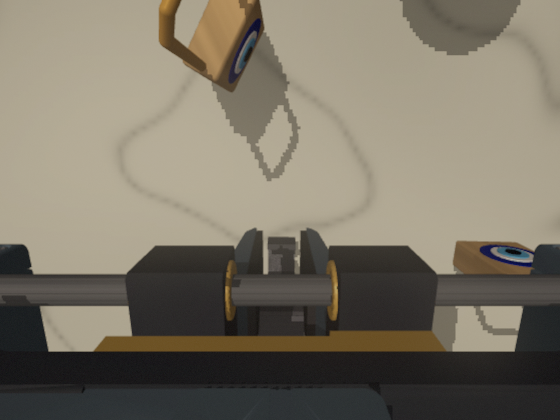

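Grip confirmed: opening 19.9 mm against the hook's 20 mm width. Lifting and carrying to beside the rail.

```bash
python3 -m pendant '[{"xyz":[0,0,-0.01],"roll":0,"jaw":1},{"xyz":[0,0,-0.035],"roll":0,"jaw":1},{"xyz":[0,0,-0.07],"roll":0,"jaw":1},{"xyz":[0,0,-0.11],"roll":0,"jaw":1},{"xyz":[0,0,-0.15],"roll":0,"jaw":1},{"xyz":[0,0,-0.185],"roll":0,"jaw":1},{"xyz":[0,0,-0.205],"roll":0,"jaw":1},{"xyz":[0,0,-0.209],"roll":0,"jaw":1}]'
python3 -m pendant '[{"xyz":[0.01,0.013,0],"roll":-0.5,"jaw":1},{"xyz":[0.03,0.038,0],"roll":-1,"jaw":1},{"xyz":[0.055,0.07,0],"roll":-2.2,"jaw":1},{"xyz":[0.08,0.101,0],"roll":-2.2,"jaw":1},{"xyz":[0.105,0.133,0],"roll":-2.2,"jaw":1},{"xyz":[0.12,0.152,0],"roll":-2.2,"jaw":1},{"xyz":[0.1255,0.1589,0],"roll":-2.2,"jaw":1},{"xyz":[0.1255,0.1589,0],"roll":-2.2,"jaw":1}]'
python3 - <<'E'
from h import *
im,D=env.grab_frame('side');cv2.imwrite('pics/side2.png',im)
s=env.state();print(s['ee_pos'],s['ee_rot'])
K,M=cam('side');W=cloud(K,M,D)
cv2.imwrite('pics/c3.png',cv2.resize(im[90:270,220:420],None,fx=3.3,fy=3.3,interpolation=cv2.INTER_CUBIC))
# hook crown pixels: dark, between rail and gripper
m=(abs(W[...,0]-560)<25)&(W[...,1]>-100)&(W[...,1]<-40)&(W[...,2]>200)&(W[...,2]<326)
P=W[m];print(len(P),P.min(0),P.max(0))
for z in range(200,330,10):
    Q=P[abs(P[:,2]-z)<5]
    if len(Q):print(z,len(Q),np.percentile(Q[:,0],[2,98]).round(1),np.percentile(Q[:,1],[2,50,98]).round(1))
E
```

```text
time_s: 5.3
ee_pos: [433.9, 119.0, 278.6]
ee_rot: [-179.9, -0.2, 0.0]
force: [-0.3, 0.3, -1.4]
gripper_width: 19.2
time_s: 6.3
ee_pos: [558.6, -39.6, 276.6]
ee_rot: [-180.0, 0.1, 2.2]
force: [-0.3, 0.9, -2.1]
gripper_width: 19.4
[558.38568552 -39.18822892 276.80897382] [-1.79950863e+02  5.39498348e-02  2.23385822e+00]
723 [536.19659778 -83.50931976 207.96623127] [581.75445074 -40.0358481  325.98965587]
210 49 [548.6 568.1] [-80.9 -76.8 -51.7]
220 43 [549.3 567.2] [-80.9 -78.1 -49.2]
230 45 [549.3 569. ] [-81.6 -79.  -52.9]
240 42 [550.  569.9] [-81.2 -78.3 -75.6]
250 62 [549.4 569.2] [-82.9 -74.7 -68.9]
260 7 [549.7 569.3] [-74.7 -72.  -68.6]
270 47 [548.8 567.9] [-64.7 -60.7 -55. ]
280 79 [540.2 577.2] [-59.6 -55.  -48.2]
290 53 [538.3 575. ] [-57.6 -54.6 -44.6]
300 50 [537.9 579.3] [-76.1 -54.1 -44.3]
310 105 [537.4 578.6] [-80.8 -73.3 -45.9]
320 132 [536.5 579.1] [-77.9 -60.3 -41.5]
```

View pics/c3.png

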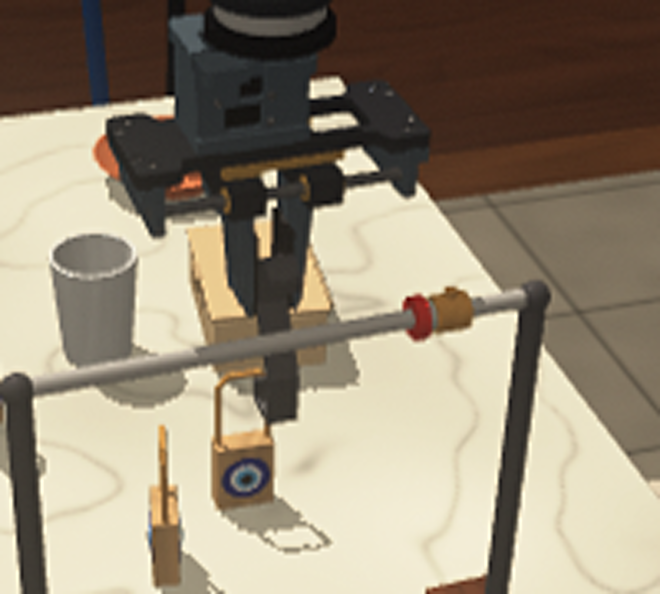

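The hook hangs upright in the fingers (crop ≈(275,330)), still left of the rail, with its geometry matching the plan. Moving it in over the rail and lowering.

```bash
python3 -m pendant '[{"xyz":[0,0.006,0],"roll":0,"jaw":1},{"xyz":[0,0.014,0],"roll":0,"jaw":1},{"xyz":[0,0.022,0],"roll":0,"jaw":1},{"xyz":[0,0.030,0],"roll":0,"jaw":1},{"xyz":[0,0.037,0],"roll":0,"jaw":1},{"xyz":[0,0.042,0],"roll":0,"jaw":1},{"xyz":[0,0.0451,0],"roll":0,"jaw":1},{"xyz":[0,0.0451,0],"roll":0,"jaw":1}]'
python3 -m pendant '[{"xyz":[0,0,0.002],"roll":0,"jaw":1},{"xyz":[0,0,0.005],"roll":0,"jaw":1},{"xyz":[0,0,0.008],"roll":0,"jaw":1},{"xyz":[0,0,0.010],"roll":0,"jaw":1},{"xyz":[0,0,0.012],"roll":0,"jaw":1},{"xyz":[0,0,0.0135],"roll":0,"jaw":1},{"xyz":[0,0,0.0145],"roll":0,"jaw":1},{"xyz":[0,0,0.015],"roll":0,"jaw":1}]'
python3 - <<'E'
from h import *
s=env.state();print(s['ee_pos'],s['ee_rot'],s['force'])
im,D=env.grab_frame('side');cv2.imwrite('pics/side3.png',im)
cv2.imwrite('pics/c4.png',cv2.resize(im[130:250,260:400],None,fx=4,fy=4,interpolation=cv2.INTER_CUBIC))
E
```

```text
time_s: 7.35
ee_pos: [560.8, -85.2, 276.9]
ee_rot: [-180.0, 0.0, 2.2]
force: [-0.5, 0.0, -1.6]
gripper_width: 19.7
time_s: 8.35
ee_pos: [560.8, -85.0, 261.9]
ee_rot: [-180.0, -0.0, 2.2]
force: [-0.8, -0.6, -1.1]
gripper_width: 19.8
[560.77589249 -85.0430332  261.91056698] [-1.79995461e+02 -2.79802733e-03  2.20802121e+00] [-0.82409414 -0.60412678 -1.05681541]
```

View pics/c4.png

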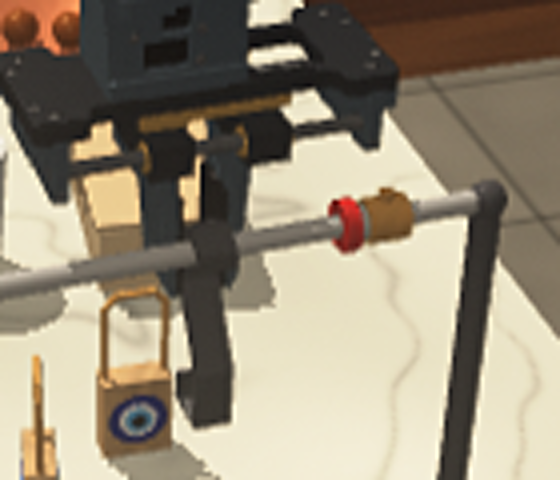

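```bash
python3 -m pendant '[{"xyz":[0,0,0.0004],"roll":0,"jaw":1},{"xyz":[0,0,0.0008],"roll":0,"jaw":1},{"xyz":[0,0,0.0012],"roll":0,"jaw":1},{"xyz":[0,0,0.0015],"roll":0,"jaw":1},{"xyz":[0,0,0.0015],"roll":0,"jaw":1},{"xyz":[0,0,0.0015],"roll":0,"jaw":0.78},{"xyz":[0,0,0.0015],"roll":0,"jaw":0.74},{"xyz":[0,0,0.0015],"roll":0,"jaw":0.70}]'
python3 -m pendant '[{"xyz":[0,0,0],"roll":0,"jaw":0.65},{"xyz":[0,0,0],"roll":0,"jaw":0.6},{"xyz":[0,0,0],"roll":0,"jaw":0.55},{"xyz":[0,-0.002,0],"roll":0,"jaw":0.55},{"xyz":[0,-0.006,0],"roll":0,"jaw":0.55},{"xyz":[0,-0.014,0],"roll":0,"jaw":0.55},{"xyz":[0,-0.022,0],"roll":0,"jaw":0.55},{"xyz":[0,-0.03,0],"roll":0,"jaw":0.55}]'
cat > hk.py <<'E'
from h import *
ex=np.array([.0384,-.9993,0]);ey=np.array([.9993,.0384,0])
r0=np.array([509,-113.1,294.])
def look(tag,name='side'):
    im,D=env.grab_frame(name);cv2.imwrite(f'pics/{tag}.png',im);K,M=cam(name);W=cloud(K,M,D)
    L=W-r0;L=np.stack([L@ex,L@ey,L[...,2]],-1);return im,L
E
python3 - <<'E'
from hk import *
s=env.state();print(s['ee_pos'],s['force'])
im,L=look('side4')
m=(im.max(2)<80)&(abs(L[...,0])<25)&(L[...,2]>-110)&(L[...,2]<14)&(L[...,1]>20)&(L[...,1]<90)
P=L[m]
for z in (8,0,-8,-20,-40,-60,-80,-95,-103):
    Q=P[abs(P[:,2]-z)<5]
    if len(Q):print(z,len(Q),np.percentile(Q[:,0],[3,97]).round(1),np.percentile(Q[:,1],[3,97]).round(1))
print('top',P[:,2].max(),P[:,2].min())
E
```

```text
time_s: 9.4
ee_pos: [560.8, -85.0, 260.3]
ee_rot: [-180.0, 0.0, 2.2]
force: [-0.5, 0.1, 0.8]
gripper_width: 27.1
time_s: 10.4
ee_pos: [559.6, -54.3, 260.5]
ee_rot: [-180.0, -0.0, 2.2]
force: [-0.4, 0.1, 0.5]
gripper_width: 41.4
[559.57674909 -54.30180292 260.48259971] [-0.36911427  0.09211949  0.50754183]
8 92 [-10.3  13.9] [42.4 61.3]
0 53 [-13.9  16.1] [42.1 61.2]
-8 3 [12.  13.5] [42.4 51.6]
-20 21 [-12.6  -8.6] [41.6 58.9]
-40 58 [-7.7  3.8] [42.  60.7]
-60 59 [ 6.6 17.8] [42.7 60.2]
-80 40 [-3.4 19.9] [42.1 59. ]
-95 52 [-8.3 20.3] [42.4 59. ]
-103 4 [-7.8  8.9] [43.5 49.6]
top 12.138733219537812 -99.55895353907829
```

The hook is seated: crown top measures 12 mm above the rail axis (expected 11) and spans y 42–61 along the rail. Next I'll close the jaws behind it (−y side) and push from there, so no finger gets caught at the stop.

```bash
python3 -m pendant '[{"xyz":[-0.01,0,0],"roll":0,"jaw":0.7},{"xyz":[-0.024,0,0],"roll":0,"jaw":0.9},{"xyz":[-0.0348,0,0],"roll":0,"jaw":1},{"xyz":[-0.0348,0,0],"roll":0,"jaw":1},{"xyz":[-0.0348,0.01,0],"roll":0,"jaw":1},{"xyz":[-0.0348,0.022,0],"roll":0,"jaw":1},{"xyz":[-0.0348,0.0313,0],"roll":0,"jaw":1},{"xyz":[-0.0348,0.0313,0],"roll":0,"jaw":1}]' 20
python3 -m pendant '[{"xyz":[0.003,0,0],"roll":0,"jaw":1},{"xyz":[0.006,0,0],"roll":0,"jaw":1},{"xyz":[0.009,0,0],"roll":0,"jaw":1},{"xyz":[0.011,0,0],"roll":0,"jaw":1},{"xyz":[0.014,0,0],"roll":0,"jaw":1},{"xyz":[0.017,0,0],"roll":0,"jaw":1},{"xyz":[0.02,0,0],"roll":0,"jaw":1},{"xyz":[0.023,0,0],"roll":0,"jaw":1}]'
python3 -m pendant '[{"xyz":[0.003,0,0],"roll":0,"jaw":1},{"xyz":[0.006,0,0],"roll":0,"jaw":1},{"xyz":[0.009,0,0],"roll":0,"jaw":1},{"xyz":[0.012,0,0],"roll":0,"jaw":1},{"xyz":[0.015,0,0],"roll":0,"jaw":1},{"xyz":[0.018,0,0],"roll":0,"jaw":1},{"xyz":[0.021,0,0],"roll":0,"jaw":1},{"xyz":[0.024,0,0],"roll":0,"jaw":1}]'
cat > chk.py <<'E'
from hk import *
import sys
s=env.state();p=s['ee_pos']-r0;print('tool rail xyz',(p@ex).round(1),(p@ey).round(1),p[2].round(1),'F along',(s['force']@ey).round(2),(s['force']@ex).round(2))
im,L=look(sys.argv[1])
lo=float(sys.argv[2]);hi=float(sys.argv[3])
m=(im.max(2)<80)&(abs(L[...,0])<25)&(L[...,2]>-110)&(L[...,2]<14)&(L[...,1]>lo)&(L[...,1]<hi)
P=L[m]
for z in (8,-40,-60,-80,-95):
    Q=P[abs(P[:,2]-z)<5]
    if len(Q):print(z,len(Q),np.percentile(Q[:,0],[3,97]).round(1),np.percentile(Q[:,1],[3,97]).round(1))
h=cv2.cvtColor(im,cv2.COLOR_BGR2HSV);red=((h[...,0]<8)|(h[...,0]>172))&(h[...,1]>150)&(abs(L[...,0])<20)&(abs(L[...,2])<25)
print('red y',np.percentile(L[red][:,1],[2,10,90,98]).round(1),red.sum())
cv2.imwrite(f'pics/{sys.argv[1]}c.png',cv2.resize(im[110:290,230:430],None,fx=3.3,fy=3.3,interpolation=cv2.INTER_CUBIC))
E
python3 chk.py side5 55 112
```

```text
time_s: 11.45
ee_pos: [526.2, -88.6, 260.2]
ee_rot: [-180.0, 0.0, 2.1]
force: [0.1, 0.0, 0.4]
gripper_width: 0.1
time_s: 12.45
ee_pos: [549.1, -86.8, 260.4]
ee_rot: [-180.0, 0.0, 2.2]
force: [-1.9, -0.2, -0.8]
gripper_width: 0.5
time_s: 13.45
ee_pos: [573.2, -85.9, 260.4]
ee_rot: [-180.0, -0.0, 2.2]
force: [-1.4, 0.6, 0.9]
gripper_width: 0.3
tool rail xyz -24.8 65.2 -33.6 F along -1.35 -0.64
8 131 [-10.5  14.5] [57.5 93. ]
-40 59 [-6.3  5.9] [78.3 95.7]
-60 55 [ 8.7 18.8] [76.4 93.6]
-80 40 [16.2 22. ] [76.1 93.3]
-95 43 [-9.2 21.9] [77.  93.1]
red y [118.6 119.5 126.  127.4] 73
```

View pics/side5c.png

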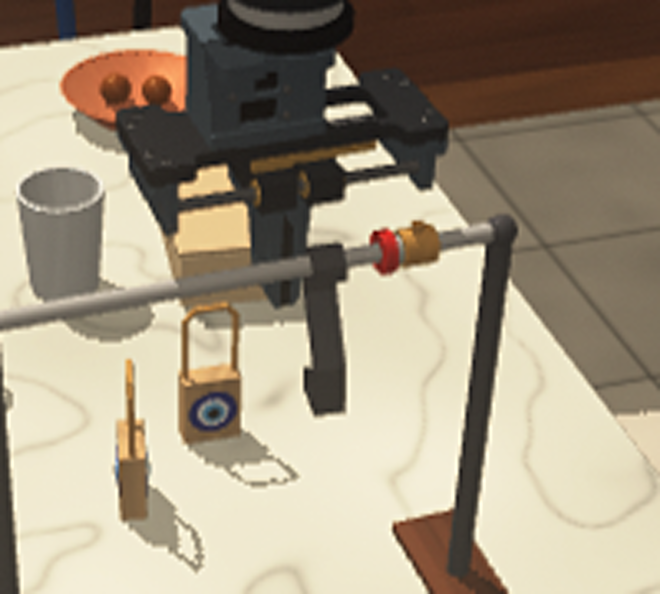

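The hook slides well (crop: hook (325,260), buffer (385,250)), with about 23 mm left.

```bash
python3 -m pendant '[{"xyz":[0.003,0,0],"roll":0,"jaw":1},{"xyz":[0.006,0,0],"roll":0,"jaw":1},{"xyz":[0.009,0,0],"roll":0,"jaw":1},{"xyz":[0.012,0,0],"roll":0,"jaw":1},{"xyz":[0.014,0,0],"roll":0,"jaw":1},{"xyz":[0.016,0,0],"roll":0,"jaw":1},{"xyz":[0.0175,0,0],"roll":0,"jaw":1},{"xyz":[0.0185,0,0],"roll":0,"jaw":1}]'
python3 -m pendant '[{"xyz":[0.0003,0,0],"roll":0,"jaw":1},{"xyz":[0.0006,0,0],"roll":0,"jaw":1},{"xyz":[0.0009,0,0],"roll":0,"jaw":1},{"xyz":[0.0012,0,0],"roll":0,"jaw":1},{"xyz":[0.0015,0,0],"roll":0,"jaw":1},{"xyz":[0.0018,0,0],"roll":0,"jaw":1},{"xyz":[0.002,0,0],"roll":0,"jaw":1},{"xyz":[0.002,0,0],"roll":0,"jaw":1}]'
python3 chk.py side6 80 117
```

```text
time_s: 14.5
ee_pos: [591.6, -85.2, 260.4]
ee_rot: [-180.0, 0.0, 2.2]
force: [-1.8, -0.6, 0.6]
gripper_width: 0.5
time_s: 15.5
ee_pos: [593.5, -85.1, 260.4]
ee_rot: [-180.0, -0.0, 2.2]
force: [-1.2, -0.1, -0.1]
gripper_width: 0.8
tool rail xyz -24.7 85.6 -33.6 F along -1.17 0.01
8 119 [-10.6  17.3] [ 83.2 113.7]
-40 56 [-5.4  4.5] [ 98.9 116.4]
-60 54 [ 9.1 19.9] [ 97.6 114.2]
-80 39 [-3.3 21. ] [ 96.  114.8]
-95 42 [-8.6 21.6] [ 97.3 113.4]
red y [119.1 119.6 126.4 127.5] 68
```

```bash
python3 -m pendant '[{"xyz":[0.0002,0,0],"roll":0,"jaw":1},{"xyz":[0.0004,0,0],"roll":0,"jaw":1},{"xyz":[0.0006,0,0],"roll":0,"jaw":1},{"xyz":[0.0008,0,0],"roll":0,"jaw":1},{"xyz":[0.0010,0,0],"roll":0,"jaw":1},{"xyz":[0.0012,0,0],"roll":0,"jaw":1},{"xyz":[0.0012,0,0],"roll":0,"jaw":1},{"xyz":[0.0012,0,0],"roll":0,"jaw":1}]'
```

```text
time_s: 16.55
ee_pos: [594.7, -85.0, 260.4]
ee_rot: [-180.0, -0.0, 2.2]
force: [-1.4, 0.5, 1.4]
gripper_width: 0.5
```

```bash
python3 -m pendant '[{"xyz":[0.0002,0,0],"roll":0,"jaw":1},{"xyz":[0.0004,0,0],"roll":0,"jaw":1},{"xyz":[0.0006,0,0],"roll":0,"jaw":1},{"xyz":[0.0008,0,0],"roll":0,"jaw":1},{"xyz":[0.0008,0,0],"roll":0,"jaw":1},{"xyz":[0.0008,0,0],"roll":0,"jaw":1},{"xyz":[0.0008,0,0],"roll":0,"jaw":1},{"xyz":[0.0008,0,0],"roll":0,"jaw":1}]'
```

```text
time_s: 17.55
ee_pos: [595.4, -85.0, 260.4]
ee_rot: [-180.0, 0.0, 2.2]
force: [-3.9, -1.3, 1.0]
gripper_width: 0.1
```

```bash
python3 -m pendant '[{"xyz":[0.0002,0,0],"roll":0,"jaw":1},{"xyz":[0.0004,0,0],"roll":0,"jaw":1},{"xyz":[0.0006,0,0],"roll":0,"jaw":1},{"xyz":[0.0006,0,0],"roll":0,"jaw":1},{"xyz":[0.0006,0,0],"roll":0,"jaw":1},{"xyz":[0.0006,0,0],"roll":0,"jaw":1},{"xyz":[0.0006,0,0],"roll":0,"jaw":1},{"xyz":[0.0006,0,0],"roll":0,"jaw":1}]'
```

```text
time_s: 18.55
ee_pos: [596.0, -85.0, 260.4]
ee_rot: [-180.0, 0.0, 2.2]
force: [-5.2, -0.8, 1.0]
gripper_width: 0.3
```

```bash
python3 -m pendant '[{"xyz":[0.0002,0,0],"roll":0,"jaw":1},{"xyz":[0.0004,0,0],"roll":0,"jaw":1},{"xyz":[0.0005,0,0],"roll":0,"jaw":1},{"xyz":[0.0005,0,0],"roll":0,"jaw":1},{"xyz":[0.0005,0,0],"roll":0,"jaw":1},{"xyz":[0.0005,0,0],"roll":0,"jaw":1},{"xyz":[0.0005,0,0],"roll":0,"jaw":1},{"xyz":[0.0005,0,0],"roll":0,"jaw":1}]'
```

```text
time_s: 19.55
ee_pos: [596.2, -85.0, 260.4]
ee_rot: [-180.0, 0.0, 2.2]
force: [-5.7, -1.1, 2.1]
gripper_width: 0.5
```

```bash
python3 -m pendant '[{"xyz":[0.0002,0,0],"roll":0,"jaw":1},{"xyz":[0.0004,0,0],"roll":0,"jaw":1},{"xyz":[0.0006,0,0],"roll":0,"jaw":1},{"xyz":[0.0006,0,0],"roll":0,"jaw":1},{"xyz":[0.0006,0,0],"roll":0,"jaw":1},{"xyz":[0.0006,0,0],"roll":0,"jaw":1},{"xyz":[0.0006,0,0],"roll":0,"jaw":1},{"xyz":[0.0006,0,0],"roll":0,"jaw":1}]'; python3 chk.py side7 85 120;  python3 chk.py side8 85 120|head -1
```

```text
time_s: 20.55
ee_pos: [596.4, -85.0, 260.4]
ee_rot: [-180.0, 0.1, 2.2]
force: [-6.5, -0.9, 3.5]
gripper_width: 0.6
tool rail xyz -24.7 88.5 -33.6 F along -6.52 0.62
8 114 [-10.6  16.2] [ 89.4 116.5]
-40 58 [-5.1  6.9] [100.9 118.4]
-60 52 [ 8.6 18.6] [ 99.  116.1]
-80 40 [13.2 21.3] [ 99.3 116.5]
-95 41 [-8.4 21.5] [ 99.8 114.9]
red y [119.9 120.2 126.8 127.7] 60
tool rail xyz -24.7 88.5 -33.6 F along -6.91 0.43
```

View pics/side7c.png

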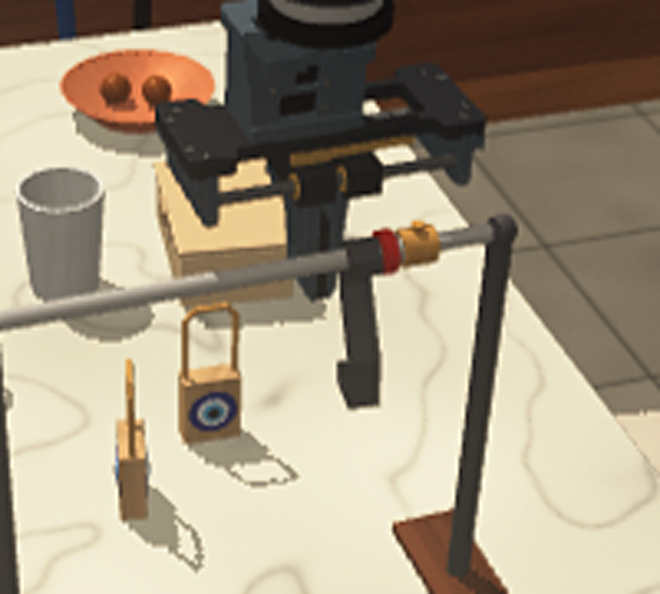

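The hook is against the red buffer (crop (385,250)) at about 6.7 N, and the force is steady. A little more, then hold.

```bash
python3 -m pendant '[{"xyz":[0.0003,0,0],"roll":0,"jaw":1},{"xyz":[0.0006,0,0],"roll":0,"jaw":1},{"xyz":[0.0009,0,0],"roll":0,"jaw":1},{"xyz":[0.0009,0,0],"roll":0,"jaw":1},{"xyz":[0.0009,0,0],"roll":0,"jaw":1},{"xyz":[0.0009,0,0],"roll":0,"jaw":1},{"xyz":[0.0009,0,0],"roll":0,"jaw":1},{"xyz":[0.0009,0,0],"roll":0,"jaw":1}]'
```

```text
time_s: 21.65
ee_pos: [596.7, -85.1, 260.4]
ee_rot: [180.0, 0.2, 2.2]
force: [-7.6, -0.7, 3.4]
gripper_width: 0.4
```

Holding slightly longer, then backing off and rising. Two constraints shape the next part. The tool can only point down, and the gripper body would hit the rail before the bail could be lowered into the curl by hand. So the hook itself has to pick up the nazar: pinch its crown across x (30 mm, fingers straddling the rail), lift it off, scoop the bail, and re-hang it at the stop.

```bash
python3 -m pendant '[{"xyz":[0.0003,0,0],"roll":0,"jaw":1},{"xyz":[0.0003,0,0],"roll":0,"jaw":1},{"xyz":[0.0003,0,0],"roll":0,"jaw":1},{"xyz":[0.0003,0,0],"roll":0,"jaw":1},{"xyz":[0.0003,0,0],"roll":0,"jaw":1},{"xyz":[0.0003,0,0],"roll":0,"jaw":1},{"xyz":[0.0003,0,0],"roll":0,"jaw":1},{"xyz":[0.0003,0,0],"roll":0,"jaw":1}]'
python3 -m pendant '[{"xyz":[-0.001,0,0],"roll":0,"jaw":1},{"xyz":[-0.003,0,0],"roll":0,"jaw":1},{"xyz":[-0.006,0,0],"roll":0,"jaw":1},{"xyz":[-0.012,0,0],"roll":0,"jaw":1},{"xyz":[-0.012,0,-0.03],"roll":0,"jaw":1},{"xyz":[-0.012,0,-0.065],"roll":0,"jaw":1},{"xyz":[-0.012,0,-0.1],"roll":0,"jaw":1},{"xyz":[-0.012,0,-0.1],"roll":0,"jaw":1}]'
python3 -m pendant '[{"xyz":[0,0,0],"roll":10.6,"jaw":0.4},{"xyz":[0,0,0],"roll":21.2,"jaw":0.4},{"xyz":[0.005,0.005,0],"roll":31.8,"jaw":0.4},{"xyz":[0.01,0.01,0],"roll":42.4,"jaw":0.4},{"xyz":[0.015,0.015,0],"roll":53,"jaw":0.4},{"xyz":[0.02,0.02,0],"roll":63.6,"jaw":0.4},{"xyz":[0.025,0.0247,0],"roll":74.2,"jaw":0.4},{"xyz":[0.025,0.0247,0],"roll":84.8,"jaw":0.4}]'
python3 -m pendant '[{"xyz":[0,0,0],"roll":5.2,"jaw":0.4},{"xyz":[0,0,0],"roll":5.2,"jaw":0.4},{"xyz":[0,0,0],"roll":5.2,"jaw":0.4},{"xyz":[0,0,0],"roll":5.2,"jaw":0.4},{"xyz":[0,0,0],"roll":5.2,"jaw":0.4},{"xyz":[0,0,0],"roll":5.2,"jaw":0.4},{"xyz":[0,0,0],"roll":5.2,"jaw":0.4},{"xyz":[0,0,0],"roll":5.2,"jaw":0.4}]'
python3 chk.py side9 85 120
python3 - <<'E'
from hk import *
s=env.state();im,D=env.grab_frame('wrist');cv2.imwrite('pics/w3.png',im)
K,M=cam('wrist',s);W=cloud(K,M,D)-r0;L=np.stack([W@ex,W@ey,W[...,2]],-1);v,u=np.mgrid[:420,:560]
c=(L[...,2]>3)&(L[...,2]<14)&(abs(L[...,0])<25)&(abs(L[...,1]-109)<14)&(im.max(2)<90)
P=L[c];print('crown',len(P))
if len(P):print(np.percentile(P,[2,50,98],axis=0).round(1),'ridge x',np.median(P[P[:,2]>np.percentile(P[:,2],90)][:,0]))
r=(abs(L[...,2])<12)&(abs(L[...,0])<15)&(L[...,1]>40)&(L[...,1]<90);P=L[r]
if len(P):print('rail',len(P),np.percentile(P,[2,50,98],axis=0).round(1))
E
```

```text
time_s: 22.65
ee_pos: [596.8, -85.1, 260.4]
ee_rot: [180.0, 0.2, 2.2]
force: [-8.0, -1.0, 3.1]
gripper_width: 0.4
time_s: 23.65
ee_pos: [587.7, -85.4, 363.6]
ee_rot: [179.9, -0.4, 2.2]
force: [0.7, -0.5, -1.3]
gripper_width: 0.5
time_s: 24.65
ee_pos: [612.5, -109.2, 358.6]
ee_rot: [179.9, 0.0, -82.9]
force: [0.1, -0.6, 0.6]
gripper_width: 54.7
time_s: 25.65
ee_pos: [612.3, -109.1, 360.4]
ee_rot: [-180.0, 0.0, -87.8]
force: [-0.7, -0.4, -1.0]
gripper_width: 54.8
tool rail xyz -0.0 103.4 66.4 F along -0.71 0.33
8 83 [-8.4 14.2] [ 97.8 116.3]
-40 62 [-6.7  4.2] [ 97.3 115.8]
-60 57 [ 5.6 16. ] [ 97.6 115.4]
-80 35 [11.9 19.4] [ 96.5 114.2]
-95 50 [-12.9  18.4] [ 97.2 113.7]
red y [118.9 120.  126.3 127.8] 59
crown 577
[[ -1.8 100.2   3.3]
 [  6.  109.7   7.9]
 [ 14.7 118.   10.7]] ridge x 2.3733899379541104
rail 492 [[-4.2 66.1 -0.2]
 [ 1.1 77.9  4.1]
 [ 7.  89.5  6. ]]
```

View pics/w3.png

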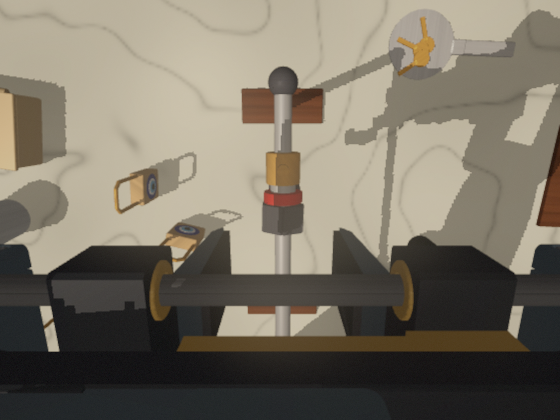

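Wrist view: crown at (262–303, 202–233) is upright against the red buffer (283,196), centred about 0.7 mm right of the tool. The push held at 8 N. Lowering over the crown, pinching gently and lifting 20 mm.

```bash
python3 -m pendant '[{"xyz":[0.0007,0.001,0.01],"roll":5.2,"jaw":0.45},{"xyz":[0.0007,0.001,0.025],"roll":5.2,"jaw":0.5},{"xyz":[0.0007,0.001,0.04],"roll":5.2,"jaw":0.5},{"xyz":[0.0007,0.001,0.055],"roll":5.2,"jaw":0.5},{"xyz":[0.0007,0.001,0.065],"roll":5.2,"jaw":0.5},{"xyz":[0.0007,0.001,0.071],"roll":5.2,"jaw":0.5},{"xyz":[0.0007,0.001,0.0731],"roll":5.2,"jaw":0.5},{"xyz":[0.0007,0.001,0.0731],"roll":5.2,"jaw":0.5}]' 5; python3 - <<'E'
from h import *
s=env.state();print(s['ee_pos'].round(2),s['ee_rot'].round(2),s['force'])
E
```

```text
time_s: 26.75
ee_pos: [611.5, -109.9, 287.7]
ee_rot: [-180.0, -0.0, -93.0]
force: [-0.7, -0.1, -0.2]
gripper_width: 45.5
[ 611.54 -109.87  287.65] [-179.96   -0.    -92.99] [-0.74563942 -0.128578   -0.17686158]
```

I repeated the 5.2° roll by mistake. Undoing it before closing.

```bash
python3 -m pendant '[{"xyz":[0,0,0],"roll":-5.2,"jaw":0.5},{"xyz":[0,0,0],"roll":-5.2,"jaw":0.5},{"xyz":[0,0,0],"roll":-5.2,"jaw":0.5},{"xyz":[0,0,0],"roll":-5.2,"jaw":0.58},{"xyz":[0,0,0],"roll":-5.2,"jaw":0.62},{"xyz":[0,0,0],"roll":-5.2,"jaw":0.65},{"xyz":[0,0,0],"roll":-5.2,"jaw":0.68},{"xyz":[0,0,0],"roll":-5.2,"jaw":0.72}]' 5
python3 -m pendant '[{"xyz":[0,0,0],"roll":0,"jaw":0.8},{"xyz":[0,0,0],"roll":0,"jaw":0.8},{"xyz":[0,0,0],"roll":0,"jaw":0.8},{"xyz":[0,0,0],"roll":0,"jaw":0.8},{"xyz":[0,0,-0.001],"roll":0,"jaw":0.8},{"xyz":[0,0,-0.002],"roll":0,"jaw":0.8},{"xyz":[0,0,-0.003],"roll":0,"jaw":0.8},{"xyz":[0,0,-0.003],"roll":0,"jaw":0.8}]' 10; python3 chk.py side10 85 120
```

```text
time_s: 27.75
ee_pos: [611.4, -109.9, 287.3]
ee_rot: [-180.0, -0.0, -87.8]
force: [0.0, -0.8, 0.1]
gripper_width: 30.1
time_s: 28.75
ee_pos: [611.4, -109.7, 290.4]
ee_rot: [-180.0, 0.0, -87.8]
force: [0.5, 0.7, -0.8]
gripper_width: 30.0
tool rail xyz 0.6 102.4 -3.6 F along 0.51 -0.66
8 80 [-18.2  24.8] [ 85.8 118.8]
-40 52 [-5.9  3.5] [ 97.4 114.7]
-60 53 [ 6.9 17.2] [ 96.8 115.7]
-80 41 [-11.7  17.5] [ 96.7 114.3]
-95 40 [-12.3  17.4] [ 96.8 114.6]
red y [124.2 124.4 127.1 127.6] 8
```

View pics/side10c.png

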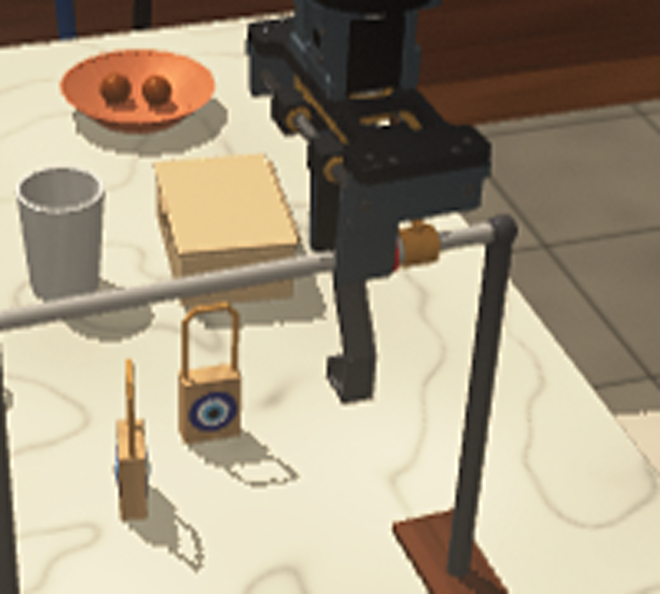

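The crown is pinched (30.0 mm) between fingers straddling the rail. That was my 12th picture, so from here I work from numbers only. Lifting to +20 mm, then checking the hook followed.

```bash
python3 -m pendant '[{"xyz":[0,0,0],"roll":0,"jaw":0.85},{"xyz":[0,0,-0.002],"roll":0,"jaw":0.85},{"xyz":[0,0,-0.005],"roll":0,"jaw":0.85},{"xyz":[0,0,-0.009],"roll":0,"jaw":0.85},{"xyz":[0,0,-0.013],"roll":0,"jaw":0.85},{"xyz":[0,0,-0.016],"roll":0,"jaw":0.85},{"xyz":[0,0,-0.017],"roll":0,"jaw":0.85},{"xyz":[0,0,-0.017],"roll":0,"jaw":0.85}]' 25
cat > low.py <<'E'
from hk import *
import sys
s=env.state();p=s['ee_pos']-r0;print('tool rail',(p@ex).round(1),(p@ey).round(1),p[2].round(1),'world',s['ee_pos'].round(1),'F',s['force'].round(1),s['gripper_width'].round(1))
t=np.array([p@ex,p@ey,p[2]])
for n in('side','top'):
    im,L=look(sys.argv[1]+n,n);Q=L-t
    m=(im.max(2)<85)&(abs(Q[...,0])<32)&(abs(Q[...,1]-6)<20)&(Q[...,2]<-20)&(Q[...,2]>-125)
    P=Q[m]
    if len(P)<5: continue
    print(n,'hook rel tool: lowest',np.percentile(P[:,2],[0,2]).round(1))
    for z in(-30,-50,-70,-90):
        B=P[abs(P[:,2]-z)<6]
        if len(B):print(' z',z,'x',np.percentile(B[:,0],[3,97]).round(1),'y',np.percentile(B[:,1],[3,97]).round(1))
E
python3 low.py l1
```

```text
time_s: 29.8
ee_pos: [611.4, -109.8, 307.4]
ee_rot: [-180.0, 0.0, -87.8]
force: [0.5, -0.8, -1.2]
gripper_width: 29.7Traceback (most recent call last):
  File "low.py", line 3, in <module>
    s=env.state();p=s['ee_pos']-r0;print('tool rail',(p@ex).round(1),(p@ey).round(1),p[2].round(1),'world',s['ee_pos'].round(1),'F',s['force'].round(1),s['gripper_width'].round(1))
                                                                                                                                                        ^^^^^^^^^^^^^^^^^^^^^^^^
AttributeError: 'float' object has no attribute 'round'
```

```bash
sed -i "s/s\['gripper_width'\].round(1)/round(s['gripper_width'],1)/" low.py; python3 low.py l1
```

```text
tool rail 0.6 102.4 13.4 world [ 611.4 -109.8  307.4] F [ 0.5 -0.8 -1.2] 29.7
side hook rel tool: lowest [-93.4 -91.2]
 z -30 x [-8.5  0.5] y [-4.7 13.4]
 z -50 x [ 2.3 12.9] y [-5.3 12.7]
 z -70 x [10.6 17.1] y [-5.5 12.6]
 z -90 x [-12.8  16.4] y [-5.6 11.5]
```

The hook came up with the tool, upright. Clearing the rail, then going to the scoop start on the right of the nazar.

```bash
python3 -m pendant '[{"xyz":[-0.004,0,0],"roll":0,"jaw":0.85},{"xyz":[-0.01,0,0],"roll":0,"jaw":0.85},{"xyz":[-0.018,0,0],"roll":0,"jaw":0.85},{"xyz":[-0.028,0,0],"roll":0,"jaw":0.85},{"xyz":[-0.04,0,0],"roll":0,"jaw":0.85},{"xyz":[-0.052,0,0],"roll":0,"jaw":0.85},{"xyz":[-0.063,0,0],"roll":0,"jaw":0.85},{"xyz":[-0.07,0,0],"roll":0,"jaw":0.85}]'
python3 -m pendant '[{"xyz":[-0.01,0.003,0],"roll":0,"jaw":0.85},{"xyz":[-0.028,0.008,0],"roll":1,"jaw":0.85},{"xyz":[-0.05,0.014,0],"roll":2,"jaw":0.85},{"xyz":[-0.07,0.02,0],"roll":3,"jaw":0.85},{"xyz":[-0.082,0.0235,0],"roll":3,"jaw":0.85},{"xyz":[-0.0868,0.0248,0],"roll":3,"jaw":0.85},{"xyz":[-0.0868,0.0248,0.01],"roll":3,"jaw":0.85},{"xyz":[-0.0868,0.0248,0.025],"roll":3,"jaw":0.85}]'
python3 -m pendant '[{"xyz":[0,0,0.016],"roll":0,"jaw":0.85},{"xyz":[0,0,0.036],"roll":0,"jaw":0.85},{"xyz":[0,0,0.056],"roll":0,"jaw":0.85},{"xyz":[0,0,0.074],"roll":0,"jaw":0.85},{"xyz":[0,0,0.09],"roll":0,"jaw":0.85},{"xyz":[0,0,0.1],"roll":0,"jaw":0.85},{"xyz":[0,0,0.103],"roll":0,"jaw":0.85},{"xyz":[0,0,0.103],"roll":0,"jaw":0.85}]'
cat > sc.py <<'E'
from h import *
import sys
s=env.state();print(s['ee_pos'].round(1),s['ee_rot'].round(2),s['force'].round(1),round(s['gripper_width'],1))
t=s['ee_pos']
for n in('side','top','wrist'):
    im,D=env.grab_frame(n);cv2.imwrite(f'pics/{sys.argv[1]}{n}.png',im);K,M=cam(n,s);W=cloud(K,M,D)
    h=cv2.cvtColor(im,cv2.COLOR_BGR2HSV);org=(h[...,0]>8)&(h[...,0]<28)&(h[...,1]>110)
    a=org&(abs(W[...,0]-586)<40)&(abs(W[...,1]-96)<40)
    for k,q in(('bailtop',a&(W[...,2]>112)&(W[...,2]<130)),('legs',a&(W[...,2]>75)&(W[...,2]<110)),('block',a&(W[...,2]>15)&(W[...,2]<62))):
        if q.sum()>5:print(n,k,q.sum(),np.percentile(W[q],[2,50,98],axis=0).round(1).tolist())
    d=(im.max(2)<85)&(W[...,2]>t[2]-105)&(W[...,2]<t[2]-15)&(abs(W[...,0]-t[0]-5)<25)&(abs(W[...,1]-t[1])<30)
    if d.sum()>5:
        P=W[d];print(n,'hook',len(P),np.percentile(P,[1,50,99],axis=0).round(1).tolist())
        B=P[P[:,2]<t[2]-78]
        if len(B)>3:print('  low part',np.percentile(B,[2,98],axis=0).round(1).tolist())
E
python3 sc.py s1
```

```text
time_s: 30.9
ee_pos: [608.6, -39.0, 307.4]
ee_rot: [-180.0, 0.0, -87.8]
force: [0.4, 1.0, -1.0]
gripper_width: 29.7
time_s: 31.9
ee_pos: [580.8, 45.4, 281.5]
ee_rot: [-180.0, -0.0, -90.8]
force: [-0.1, -0.1, -1.7]
gripper_width: 29.6
time_s: 32.9
ee_pos: [580.8, 45.9, 179.5]
ee_rot: [-180.0, 0.0, -90.8]
force: [0.6, -0.3, -1.2]
gripper_width: 29.7
[580.8  45.9 179.5] [-1.7997e+02  1.0000e-02 -9.0790e+01] [ 0.6 -0.3 -1.2] 29.7
side bailtop 17 [[564.3, 92.9, 112.6], [573.0, 96.4, 120.5], [586.4, 98.8, 123.7]]
side legs 22 [[563.3, 93.1, 75.8], [565.2, 95.3, 91.0], [566.5, 99.8, 108.2]]
side block 100 [[561.9, 83.2, 16.2], [569.6, 89.5, 55.5], [603.2, 103.7, 61.5]]
side hook 261 [[574.8, 27.9, 85.3], [583.7, 38.2, 124.4], [594.6, 58.6, 157.2]]
  low part [[575.3, 28.1, 85.0], [593.1, 58.9, 100.9]]
top block 6 [[563.0, 93.5, 18.8], [563.4, 102.0, 52.0], [568.3, 105.0, 57.0]]
wrist bailtop 353 [[566.9, 92.3, 113.0], [588.5, 94.5, 120.8], [605.8, 97.1, 122.4]]
wrist legs 82 [[567.0, 92.0, 75.7], [568.3, 94.0, 90.7], [607.6, 96.3, 108.2]]
wrist block 104 [[563.7, 86.2, 57.0], [569.0, 90.7, 58.6], [604.3, 103.8, 61.4]]
wrist hook 1245 [[576.6, 30.6, 86.7], [589.1, 44.8, 135.5], [596.3, 57.7, 163.6]]
  low part [[581.6, 30.6, 86.3], [595.9, 57.1, 98.0]]
```

Geometry agrees: the hook spans x 576–596, the bail legs are centred near 566 and 606, and the curl's tip is below the bail's top wire. Scooping in.

```bash
python3 -m pendant '[{"xyz":[-0.005,0,0],"roll":0,"jaw":0.85},{"xyz":[-0.013,0,0],"roll":0,"jaw":0.85},{"xyz":[-0.022,0,0],"roll":0,"jaw":0.85},{"xyz":[-0.03,0,0],"roll":0,"jaw":0.85},{"xyz":[-0.038,0,0],"roll":0,"jaw":0.85},{"xyz":[-0.045,0,0],"roll":0,"jaw":0.85},{"xyz":[-0.049,0,0],"roll":0,"jaw":0.85},{"xyz":[-0.0505,0,0],"roll":0,"jaw":0.85}]'
python3 -m pendant '[{"xyz":[0,0,-0.004],"roll":0,"jaw":0.85},{"xyz":[0,0,-0.01],"roll":0,"jaw":0.85},{"xyz":[0,0,-0.016],"roll":0,"jaw":0.85},{"xyz":[0,0,-0.02],"roll":0,"jaw":0.85},{"xyz":[0,0,-0.023],"roll":0,"jaw":0.85},{"xyz":[0,0,-0.025],"roll":0,"jaw":0.85},{"xyz":[0,0,-0.025],"roll":0,"jaw":0.85},{"xyz":[0,0,-0.025],"roll":0,"jaw":0.85}]'
python3 sc.py s2
```

```text
time_s: 34.05
ee_pos: [581.2, 96.6, 179.3]
ee_rot: [180.0, -0.0, -90.8]
force: [0.4, -0.4, -1.3]
gripper_width: 29.2
time_s: 35.05
ee_pos: [581.1, 96.4, 204.2]
ee_rot: [180.0, 0.0, -90.8]
force: [0.1, -1.0, -1.8]
gripper_width: 29.5
[581.1  96.4 204.2] [179.98   0.   -90.79] [ 0.1 -1.  -1.8] 29.5
side bailtop 17 [[566.0, 93.2, 112.8], [576.0, 95.5, 118.0], [605.2, 108.1, 121.9]]
side legs 36 [[563.4, 91.6, 75.7], [565.9, 94.7, 91.4], [605.0, 97.4, 109.3]]
side block 158 [[562.2, 83.8, 16.6], [578.7, 89.6, 56.4], [606.3, 104.2, 61.7]]
side hook 199 [[574.9, 76.8, 111.6], [584.5, 90.0, 143.8], [595.5, 110.5, 181.3]]
  low part [[574.2, 76.7, 111.5], [592.7, 109.8, 125.8]]
top block 10 [[563.1, 90.8, 44.8], [564.5, 97.7, 53.5], [568.2, 104.9, 59.8]]
wrist bailtop 165 [[586.7, 92.7, 112.4], [598.2, 95.1, 120.8], [606.9, 97.5, 122.9]]
wrist legs 9 [[606.7, 92.6, 76.2], [606.9, 96.5, 93.5], [607.4, 96.6, 108.1]]
wrist block 17 [[586.5, 96.9, 57.8], [594.1, 97.8, 59.1], [606.1, 97.9, 61.5]]
wrist hook 1098 [[577.0, 81.1, 115.6], [589.5, 93.4, 162.9], [596.7, 108.1, 188.0]]
  low part [[581.3, 80.3, 111.3], [596.2, 108.2, 124.2]]
```

```bash
python3 -m pendant '[{"xyz":[0,0,-0.001],"roll":0,"jaw":0.85},{"xyz":[0,0,-0.002],"roll":0,"jaw":0.85},{"xyz":[0,0,-0.003],"roll":0,"jaw":0.85},{"xyz":[0,0,-0.004],"roll":0,"jaw":0.85},{"xyz":[0,0,-0.005],"roll":0,"jaw":0.85},{"xyz":[0,0,-0.006],"roll":0,"jaw":0.85},{"xyz":[0,0,-0.007],"roll":0,"jaw":0.85},{"xyz":[0,0,-0.008],"roll":0,"jaw":0.85}]' 35
python3 -m pendant '[{"xyz":[0,0,-0.001],"roll":0,"jaw":0.85},{"xyz":[0,0,-0.003],"roll":0,"jaw":0.85},{"xyz":[0,0,-0.006],"roll":0,"jaw":0.85},{"xyz":[0,0,-0.01],"roll":0,"jaw":0.85},{"xyz":[0,0,-0.014],"roll":0,"jaw":0.85},{"xyz":[0,0,-0.017],"roll":0,"jaw":0.85},{"xyz":[0,0,-0.019],"roll":0,"jaw":0.85},{"xyz":[0,0,-0.02],"roll":0,"jaw":0.85}]'
sed -i 's/W\[...,2\]>112)&(W\[...,2\]<130)/W[...,2]>130)\&(W[...,2]<165)/' sc.py
python3 sc.py s3
```

```text
time_s: 36.2
ee_pos: [581.1, 96.4, 212.2]
ee_rot: [180.0, 0.0, -90.8]
force: [0.2, 0.3, -3.3]
gripper_width: 29.6
time_s: 37.2
ee_pos: [581.2, 96.4, 232.5]
ee_rot: [-180.0, 0.0, -90.8]
force: [0.2, 0.4, -2.2]
gripper_width: 29.6
[581.2  96.4 232.5] [-1.800e+02  1.000e-02 -9.079e+01] [ 0.2  0.4 -2.2] 29.6
side bailtop 6 [[564.1, 92.2, 131.4], [603.7, 94.1, 132.0], [606.3, 95.9, 136.1]]
side legs 149 [[561.7, 83.9, 75.6], [584.6, 92.4, 82.2], [605.2, 105.4, 106.2]]
side block 76 [[561.5, 82.6, 27.1], [567.3, 87.9, 35.6], [604.2, 103.6, 60.3]]
side hook 204 [[575.4, 78.2, 139.0], [584.4, 90.5, 185.3], [594.7, 109.7, 210.7]]
  low part [[576.5, 77.7, 138.6], [594.3, 109.0, 153.2]]
top legs 12 [[562.9, 88.8, 77.9], [564.0, 99.1, 83.3], [571.4, 103.6, 97.7]]
wrist bailtop 177 [[585.7, 92.6, 135.5], [596.5, 95.1, 143.9], [606.8, 97.6, 146.2]]
wrist legs 20 [[585.7, 93.0, 81.1], [595.0, 97.8, 82.6], [607.1, 97.9, 102.7]]
wrist hook 1092 [[577.2, 81.1, 144.8], [589.6, 93.4, 190.9], [596.8, 108.1, 216.4]]
  low part [[581.3, 80.3, 138.9], [596.4, 108.2, 152.2]]
```

The nazar is riding on the curl; its bail underside matches the floor height. Raising, then carrying it back smoothly beside the rail.

```bash
python3 -m pendant '[{"xyz":[0,0,-0.003],"roll":0,"jaw":0.85},{"xyz":[0,0,-0.012],"roll":0,"jaw":0.85},{"xyz":[0,0,-0.026],"roll":0,"jaw":0.85},{"xyz":[0,0,-0.042],"roll":0,"jaw":0.85},{"xyz":[0,0,-0.057],"roll":0,"jaw":0.85},{"xyz":[0,0,-0.068],"roll":0,"jaw":0.85},{"xyz":[0,0,-0.074],"roll":0,"jaw":0.85},{"xyz":[0,0,-0.0755],"roll":0,"jaw":0.85}]'
python3 -m pendant '[{"xyz":[0.001,0,0],"roll":0,"jaw":0.85},{"xyz":[0.004,-0.001,0],"roll":-0.5,"jaw":0.85},{"xyz":[0.009,-0.002,0],"roll":-1,"jaw":0.85},{"xyz":[0.016,-0.003,0],"roll":-1.5,"jaw":0.85},{"xyz":[0.025,-0.005,0],"roll":-2,"jaw":0.85},{"xyz":[0.035,-0.007,0],"roll":-2.5,"jaw":0.85},{"xyz":[0.046,-0.01,0],"roll":-3,"jaw":0.85},{"xyz":[0.058,-0.0125,0],"roll":-3,"jaw":0.85}]'
python3 - <<'E'
from hk import *
s=env.state();p=s['ee_pos']-r0;print(s['ee_pos'].round(1),s['ee_rot'].round(2),(p@ex).round(1),(p@ey).round(1))
E
```

```text
time_s: 38.35
ee_pos: [581.3, 96.4, 308.1]
ee_rot: [-180.0, 0.0, -90.8]
force: [0.5, -0.7, -3.4]
gripper_width: 29.5
time_s: 39.35
ee_pos: [593.2, 37.4, 307.9]
ee_rot: [-180.0, 0.0, -87.8]
force: [-0.3, -0.4, -3.1]
gripper_width: 29.7
[593.2  37.4 307.9] [-179.99    0.    -87.79] -147.1 89.9
```

```bash
python3 -m pendant '[{"xyz":[0.012,-0.002,0],"roll":0,"jaw":0.85},{"xyz":[0.024,-0.004,0],"roll":0,"jaw":0.85},{"xyz":[0.036,-0.006,0],"roll":0,"jaw":0.85},{"xyz":[0.047,-0.008,0],"roll":0,"jaw":0.85},{"xyz":[0.057,-0.009,0],"roll":0,"jaw":0.85},{"xyz":[0.066,-0.01,0],"roll":0,"jaw":0.85},{"xyz":[0.073,-0.0105,0],"roll":0,"jaw":0.85},{"xyz":[0.077,-0.011,0],"roll":0,"jaw":0.85}]'
python3 -m pendant '[{"xyz":[0,0,0],"roll":0,"jaw":0.85},{"xyz":[0,0,0],"roll":0,"jaw":0.85},{"xyz":[0,0,0],"roll":0,"jaw":0.85},{"xyz":[0,0,0],"roll":0,"jaw":0.85},{"xyz":[0,0,0],"roll":0,"jaw":0.85},{"xyz":[0,0,0],"roll":0,"jaw":0.85},{"xyz":[0,0,0],"roll":0,"jaw":0.85},{"xyz":[0,0,0],"roll":0,"jaw":0.85}]'
python3 low.py l2
```

```text
time_s: 40.35
ee_pos: [606.9, -38.6, 307.8]
ee_rot: [180.0, 0.0, -87.8]
force: [0.4, -0.7, -3.1]
gripper_width: 29.1
time_s: 41.35
ee_pos: [606.9, -38.3, 307.8]
ee_rot: [-180.0, 0.0, -87.8]
force: [0.7, 0.2, -3.5]
gripper_width: 29.4
tool rail -71.0 100.7 13.8 world [606.9 -38.3 307.8] F [ 0.7  0.2 -3.5] 29.4
side hook rel tool: lowest [-94.6 -92.4]
 z -30 x [-11.6  -0.1] y [-4.8 13.9]
 z -50 x [ 1.1 10.2] y [-5.  12.9]
 z -70 x [12.4 17.3] y [-5.4 11.9]
 z -90 x [-13.   17.9] y [-5.9 12.4]
```

```bash
python3 -m pendant '[{"xyz":[0.001,0,0],"roll":0,"jaw":0.85},{"xyz":[0.004,0,0],"roll":0,"jaw":0.85},{"xyz":[0.008,0,0],"roll":0,"jaw":0.85},{"xyz":[0.013,0,0],"roll":0,"jaw":0.85},{"xyz":[0.018,0,0],"roll":0,"jaw":0.85},{"xyz":[0.024,0,0],"roll":0,"jaw":0.85},{"xyz":[0.030,0,0],"roll":0,"jaw":0.85},{"xyz":[0.036,0,0],"roll":0,"jaw":0.85}]'
python3 -m pendant '[{"xyz":[0.006,0,0],"roll":0,"jaw":0.85},{"xyz":[0.012,0,0],"roll":0,"jaw":0.85},{"xyz":[0.018,0,0],"roll":0,"jaw":0.85},{"xyz":[0.023,0,0],"roll":0,"jaw":0.85},{"xyz":[0.028,0,0],"roll":0,"jaw":0.85},{"xyz":[0.032,0,0],"roll":0,"jaw":0.85},{"xyz":[0.0345,0,0],"roll":0,"jaw":0.85},{"xyz":[0.0356,0,0],"roll":0,"jaw":0.85}]'
python3 -m pendant '[{"xyz":[0,0,0.001],"roll":0,"jaw":0.85},{"xyz":[0,0,0.003],"roll":0,"jaw":0.85},{"xyz":[0,0,0.006],"roll":0,"jaw":0.85},{"xyz":[0,0,0.009],"roll":0,"jaw":0.85},{"xyz":[0,0,0.012],"roll":0,"jaw":0.85},{"xyz":[0,0,0.0145],"roll":0,"jaw":0.85},{"xyz":[0,0,0.0165],"roll":0,"jaw":0.85},{"xyz":[0,0,0.0175],"roll":0,"jaw":0.85}]'
python3 low.py l3
```

```text
time_s: 42.45
ee_pos: [608.3, -74.7, 307.8]
ee_rot: [-180.0, 0.0, -87.8]
force: [-0.5, 0.4, -3.0]
gripper_width: 29.6
time_s: 43.45
ee_pos: [609.6, -109.9, 307.9]
ee_rot: [-180.0, 0.0, -87.8]
force: [-0.1, 0.9, -2.3]
gripper_width: 29.4
time_s: 44.45
ee_pos: [609.6, -109.8, 290.2]
ee_rot: [180.0, 0.0, -87.8]
force: [0.2, -0.1, -2.8]
gripper_width: 29.2
tool rail 0.6 100.7 -3.8 world [ 609.6 -109.8  290.2] F [ 0.2 -0.1 -2.8] 29.2
side hook rel tool: lowest [-92.3 -91.1]
 z -30 x [-11.5  -1.8] y [-5.2 12.7]
 z -50 x [ 2.1 12.4] y [-5.6 12.1]
 z -70 x [11.8 18.1] y [-6.3 12.8]
 z -90 x [-12.7  17.3] y [-5.4 13.2]
```

```bash
python3 -m pendant '[{"xyz":[0,0,0.0004],"roll":0,"jaw":0.85},{"xyz":[0,0,0.0008],"roll":0,"jaw":0.85},{"xyz":[0,0,0.0012],"roll":0,"jaw":0.85},{"xyz":[0,0,0.0016],"roll":0,"jaw":0.85},{"xyz":[0,0,0.002],"roll":0,"jaw":0.85},{"xyz":[0,0,0.002],"roll":0,"jaw":0.85},{"xyz":[0,0,0.002],"roll":0,"jaw":0.85},{"xyz":[0,0,0.002],"roll":0,"jaw":0.85}]'
```

```text
time_s: 45.55
ee_pos: [609.7, -109.8, 288.4]
ee_rot: [-180.0, 0.0, -87.8]
force: [-0.0, -0.3, -3.0]
gripper_width: 29.2
```

```bash
python3 -m pendant '[{"xyz":[0,0,0.0002],"roll":0,"jaw":0.85},{"xyz":[0,0,0.0004],"roll":0,"jaw":0.85},{"xyz":[0,0,0.0006],"roll":0,"jaw":0.85},{"xyz":[0,0,0.0008],"roll":0,"jaw":0.85},{"xyz":[0,0,0.0008],"roll":0,"jaw":0.85},{"xyz":[0,0,0.0008],"roll":0,"jaw":0.85},{"xyz":[0,0,0.0008],"roll":0,"jaw":0.85},{"xyz":[0,0,0.0008],"roll":0,"jaw":0.85}]'
```

```text
time_s: 46.55
ee_pos: [609.6, -109.9, 287.5]
ee_rot: [180.0, 0.0, -87.8]
force: [0.7, -0.3, -3.1]
gripper_width: 29.4
```

```bash
python3 -m pendant '[{"xyz":[0,-0.0003,0.0002],"roll":0,"jaw":0.85},{"xyz":[0,-0.0006,0.0004],"roll":0,"jaw":0.85},{"xyz":[0,-0.0009,0.0004],"roll":0,"jaw":0.85},{"xyz":[0,-0.0012,0.0004],"roll":0,"jaw":0.85},{"xyz":[0,-0.0012,0.0004],"roll":0,"jaw":0.85},{"xyz":[0,-0.0012,0.0004],"roll":0,"jaw":0.85},{"xyz":[0,-0.0012,0.0004],"roll":0,"jaw":0.85},{"xyz":[0,-0.0012,0.0004],"roll":0,"jaw":0.85}]'
```

```text
time_s: 47.55
ee_pos: [610.8, -110.0, 287.3]
ee_rot: [-180.0, -0.0, -87.8]
force: [-2.0, -2.0, -0.4]
gripper_width: 29.5
```

Lightly touching the buffer (≈2 N), with the weight now on the rail. Releasing slowly, then rising clear.

```bash
python3 -m pendant '[{"xyz":[0,0,0],"roll":0,"jaw":0.7},{"xyz":[0,0,0],"roll":0,"jaw":0.69},{"xyz":[0,0,0],"roll":0,"jaw":0.68},{"xyz":[0,0,0],"roll":0,"jaw":0.67},{"xyz":[0,0,0],"roll":0,"jaw":0.66},{"xyz":[0,0,0],"roll":0,"jaw":0.65},{"xyz":[0,0,0],"roll":0,"jaw":0.63},{"xyz":[0,0,0],"roll":0,"jaw":0.6}]' 6
python3 -m pendant '[{"xyz":[0,0,0],"roll":0,"jaw":0.55},{"xyz":[0,0,0],"roll":0,"jaw":0.5},{"xyz":[0,0,0],"roll":0,"jaw":0.45},{"xyz":[0,0,0],"roll":0,"jaw":0.45},{"xyz":[0,0,-0.01],"roll":0,"jaw":0.45},{"xyz":[0,0,-0.03],"roll":0,"jaw":0.45},{"xyz":[0,0,-0.055],"roll":0,"jaw":0.45},{"xyz":[0,0,-0.08],"roll":0,"jaw":0.45}]'
python3 -m pendant '[{"xyz":[0,0,0],"roll":0,"jaw":0.45},{"xyz":[0,0,0],"roll":0,"jaw":0.45},{"xyz":[0,0,0],"roll":0,"jaw":0.45},{"xyz":[0,0,0],"roll":0,"jaw":0.45},{"xyz":[0,0,0],"roll":0,"jaw":0.45},{"xyz":[0,0,0],"roll":0,"jaw":0.45},{"xyz":[0,0,0],"roll":0,"jaw":0.45},{"xyz":[0,0,0],"roll":0,"jaw":0.45}]'
cat > fin.py <<'E'
from hk import *
import sys
s=env.state();print(s['time_s'],s['force'].round(1))
for k in range(3):
  for n in('side','top') if k==0 else ('side',):
    im,L=look(f'{sys.argv[1]}{n}{k}',n)
    h=cv2.cvtColor(im,cv2.COLOR_BGR2HSV);org=(h[...,0]>8)&(h[...,0]<28)&(h[...,1]>110)
    nb=(abs(L[...,0])<45)&(abs(L[...,1]-108)<40)
    f=lambda m:(m.sum(),np.percentile(L[m],[3,50,97],axis=0).round(1).tolist()) if m.sum()>4 else m.sum()
    print(n,'block',f(org&nb&(L[...,2]<-155)&(L[...,2]>-235)));
    if k==0:
        print('  bail',f(org&nb&(L[...,2]>-150)&(L[...,2]<-85)))
        d=(im.max(2)<85)&nb
        print('  crown',f(d&(L[...,2]>4)&(L[...,2]<16)&(abs(L[...,0])<20)&(abs(L[...,1]-108)<11)));print('  mid',f(d&(L[...,2]>-75)&(L[...,2]<-25)));print('  curl',f(d&(L[...,2]>-106)&(L[...,2]<-85)))
        print('  red',f(((h[...,0]<8)|(h[...,0]>172))&(h[...,1]>150)&nb&(abs(L[...,2])<20)))
  if k<2:
    import time
E
python3 fin.py f1
```

```text
time_s: 48.55
ee_pos: [611.0, -109.5, 287.1]
ee_rot: [-180.0, 0.0, -87.8]
force: [0.3, -0.2, 0.0]
gripper_width: 36.2
time_s: 49.55
ee_pos: [610.9, -109.8, 368.8]
ee_rot: [-179.9, -0.0, -87.8]
force: [0.8, -0.2, -0.5]
gripper_width: 50.4
time_s: 50.55
ee_pos: [610.8, -109.8, 367.2]
ee_rot: [-180.0, 0.0, -87.8]
force: [-0.3, -0.0, -0.2]
gripper_width: 50.1
50.55 [-0.3 -0.  -0.2]
side block (np.int64(293), [[-4.0, 83.4, -211.3], [10.7, 97.2, -165.0], [14.6, 126.4, -155.6]])
  bail (np.int64(79), [[1.0, 84.6, -148.3], [4.4, 93.9, -114.7], [7.1, 126.5, -93.6]])
  crown (np.int64(71), [[-4.5, 97.4, 4.3], [5.1, 106.3, 7.6], [13.5, 116.1, 10.7]])
  mid (np.int64(256), [[-10.5, 97.0, -73.0], [4.8, 105.9, -49.1], [18.9, 115.7, -27.3]])
  curl (np.int64(79), [[-9.7, 96.4, -99.0], [17.2, 103.4, -91.4], [20.2, 116.3, -85.4]])
  red (np.int64(63), [[-4.6, 119.3, -4.4], [9.0, 122.2, 7.7], [14.2, 127.3, 13.9]])
top block (np.int64(33), [[-6.2, 84.4, -197.5], [-2.2, 89.3, -160.6], [7.0, 104.3, -156.2]])
  bail (np.int64(12), [[0.4, 85.2, -143.2], [0.9, 91.7, -102.5], [2.7, 102.5, -92.9]])
  crown (np.int64(5), [[0.2, 101.2, 6.9], [4.6, 101.6, 8.0], [12.1, 102.1, 12.1]])
  mid 2
  curl (np.int64(8), [[-4.5, 97.9, -103.6], [-1.3, 101.5, -98.4], [14.0, 104.7, -93.6]])
  red 0
side block (np.int64(294), [[-4.4, 83.3, -209.5], [10.7, 96.8, -164.4], [14.8, 126.6, -155.5]])
side block (np.int64(297), [[-4.5, 83.3, -211.1], [10.3, 97.1, -165.0], [14.8, 126.3, -155.4]])
```

```bash
python3 -m pendant '[{"xyz":[0,0,0],"roll":0,"jaw":0.45},{"xyz":[0,0,0],"roll":0,"jaw":0.45},{"xyz":[0,0,0],"roll":0,"jaw":0.45},{"xyz":[0,0,0],"roll":0,"jaw":0.45},{"xyz":[0,0,0],"roll":0,"jaw":0.45},{"xyz":[0,0,0],"roll":0,"jaw":0.45},{"xyz":[0,0,0],"roll":0,"jaw":0.45},{"xyz":[0,0,0],"roll":0,"jaw":0.45}]'
python3 fin.py f2 | grep -E "block|bail|crown"
python3 - <<'E'
from h import *
# residual motion + bystanders: compare frames
a=cv2.imread('pics/f1side0.png');b=cv2.imread('pics/f2side2.png');d=cv2.absdiff(a,b).max(2);print('changed px f1->f2',(d>40).sum())
a=cv2.imread('pics/side0.png');d=cv2.absdiff(a,b).max(2)>60
for n,(u0,u1,v0,v1) in dict(cup=(232,266,155,195),torch=(298,326,340,402),box=(275,322,152,180)).items():print(n,d[v0:v1,u0:u1].sum())
E
```

```text
time_s: 51.75
ee_pos: [610.8, -109.8, 367.1]
ee_rot: [-180.0, 0.0, -87.8]
force: [-0.6, 0.6, 0.9]
gripper_width: 50.2
side block (np.int64(296), [[-3.3, 83.2, -210.2], [10.7, 98.0, -164.6], [14.6, 126.5, -155.5]])
  bail (np.int64(81), [[-0.9, 84.6, -148.6], [4.2, 95.3, -116.6], [7.5, 126.6, -94.8]])
  crown (np.int64(72), [[-3.7, 97.4, 4.5], [6.0, 106.8, 8.1], [14.9, 116.6, 11.0]])
top block (np.int64(34), [[-5.7, 84.3, -196.5], [-2.2, 89.7, -160.5], [6.2, 104.2, -156.6]])
  bail (np.int64(12), [[-1.2, 85.3, -145.6], [0.8, 89.5, -101.2], [2.8, 101.4, -94.4]])
  crown (np.int64(5), [[0.2, 101.8, 4.3], [5.0, 102.0, 6.6], [12.7, 102.3, 8.8]])
side block (np.int64(302), [[-4.2, 83.3, -210.7], [10.7, 97.3, -164.9], [14.7, 126.2, -155.4]])
side block (np.int64(292), [[-4.4, 83.5, -210.5], [11.0, 96.8, -164.4], [14.5, 126.4, -155.3]])
changed px f1->f2 2
cup 0
torch 1
box 0
```

Everything is still and the bystanders have not moved. Handing in.

```bash
python3 -c "
from workcell import env
print(env.job_done(), env.state()['time_s'])"
```

```text
the job is handed in; nothing more can be done
the job is handed in; nothing more can be done
```

The hook hangs on the rail up against the red buffer, and the nazar hangs still from its lower curl. I handed the job in at about 52 s; it reports no verdict, so I don't know how it was judged.

**What I did**
- **Hook on the rail:** I gripped the S-hook by its shank, hooked it on the rail and pushed it with closed fingers to the stop. The wrist force held at 7.6–8.0 N for over 1 s. That reading includes roughly 1 N of sliding friction and sensor offset.
- **Departure from your wording:** the hook did not stay at the stop the whole time. The tool can only point down, and the gripper body would have hit the rail before the bail reached the curl. After the push I lifted the hook off by its crown, scooped up the nazar farthest from the base by its bail, and hung both back on the rail. I then eased the hook against the buffer at about 2 N and released it.

**Last checks**
- **Hook:** its crown top measures about 11 mm above the rail axis, as expected when seated. Its edge reads 116.6 mm along the rail and the buffer face about 119 mm. The camera read a similar gap (116.5 and 120 mm) while the hook was pressed on the buffer, so I take it as touching or within a millimetre or two.
- **Nazar:** the bail rests at floor height within 1–2 mm, and the block is centred on the hook within about 2 mm and well clear of the console. Only 2 pixels changed between frames about 1 s apart.
- **Bystanders:** the pen cup, torch and box show no visible shift, and the gripper is well clear.

**What went wrong or disagreed**
- I repeated a 5.2° roll by mistake above the crown and undid it before closing the jaws; nothing was touched.
- The side and wrist cameras differ by 1–2 mm, within the stated calibration.
- The side camera suggests the hook hangs tilted by about 3°, well under the 0.3 rad limit.

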